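Seat the valve sleeve, then bring the ball to its mouth in the pouring pan

TASK

Press the white seat sleeve down into the neck of the clamped valve until its flange is fully home on the rim. Then take the pouring pan by its handle, lift it clear of the bench, give it a quarter turn so that its lip points at the valve, and bring it straight in from the open side of the clamp until the tip of the lip is over the valve's mouth and an inch or two above it, keeping the pan level and the loose ball in the middle all the way and leaving the other things alone. Finish while still holding the pan there in the air, level and still and touching nothing else, ready to tip; do not tip it, set it down or let go.

Things in the scene. Friction and masses are not known exactly. Their poses are not given: they have to be found in the camera images.
- valve: Upright brass check valve, fixed in an orange bar clamp lying flat. Origin on the valve's axis at bench height, z up. Hex foot 66 mm across flats, body 67 mm diameter, open neck 62 mm, its rim 86 mm up. Clamp 31 mm high: jaws on the foot at valve +x and -x (reaching 85 mm out), bar along x and pistol grip (205 mm out) on the -y side. Valve +y is the clamp's open side, where the pan stands.
- seat (a joint): Depth in m to which the white seat sleeve is pressed into the valve's neck: 0 = 8 mm proud, 0.008 = home, flange down on the neck's rim. Starts 4 to 8 mm proud. A stiff press fit: about 9 N straight down moves it, it stays where it is left and stops solid when home (12 to 20 N is plenty).
- mouth (a point): Centre of the top face of the sleeve's flange, on the valve's axis; moves down with the sleeve, 94 mm above the bench when home. The flange is a flat white ring, 60 mm outer diameter, 8 mm thick, round an open 30 mm bore: press on the ring (fingertips astride the bore, or to one side), not in the middle.
- pan: Loose round steel pouring pan, 0.15 to 0.2 kg. Origin: centre of its underside, z up, +x to the pouring lip, -x to the handle. Rim 131 mm diameter, 30 mm high; foot ring 73 mm. Dished floor: 3 mm up at the centre, rising all round at 7 degrees to 30 mm radius, 14 degrees to 50 mm, then the wall. At the start its +x points along valve +x within 0.45 rad; the lip must end pointing along valve -y.
- pan_lip (a point): Tip of the pan's pouring lip, at (80, 0, 24) mm in the pan's frame.
- pan_grip (a point): Good place to hold the pan's straight wooden handle, at (-105, 0, 34) mm in the pan's frame. The handle is flat-sided, 16 mm wide (pan y), from 25 to 43 mm above the pan's underside, and runs along pan x from -80 to -165 mm; pinch it across its width from above.
- pan_mid (a point): Where the ball's centre rests when the ball is in the middle of the pan, at (0, 0, 14.2) mm in the pan's frame.
- ball: A loose polished steel bearing ball, 22.2 mm diameter, 45 g; origin at its centre. It lies in the middle of the pan and rolls freely.
- mug: Bystander: white ceramic mug of pencils, 82 mm diameter, 95 mm high, pencils up to 0.2 m; origin under its centre.
- ratchet: Bystander: ratchet with black handle lying flat, 200 mm long, 34 mm wide, 34 mm high; origin under its middle, x towards the head.
- sockets: Bystander: rail of three chrome sockets standing in a row, 150 x 31 x 43 mm; origin under its middle, x along the rail.
- cap: Bystander: the valve's brass hexagonal cap nut lying open side up, 85 mm over its corners, 30 mm high; origin under its centre.

How it is judged:
By the outcome, as a careful person would: the job done as asked, in the order asked, and still so for the second after the job is handed in, while the arm keeps its last pose, push and grip.
It also fails if it takes over 72 s, if anything falls off the work surface, if the arm or the gripper's body presses on something with over 40 N, if the wrist force passes 120 N, or if a joint passes its speed limit or range.

ROBOT

A 6-joint arm with a two-finger parallel gripper is mounted at the origin on the work surface. World frame = base frame: x ahead of the robot, y to its left, z up, the work surface at z = 0. Lengths are in mm, angles in degrees, forces in N, time in s.
With the tool pointing down it reaches from about 300 to 850 mm from the base axis. Payload 4.2 kg.
Tool frame: the origin (TCP) lies midway between the tips of the shut fingers; the grasp point (between the pads) lies 19 mm behind it; x points along the fingers, z is the direction in which the jaws open and shut, and the axes are right-handed (so a half turn about x gives the same grasp; the last joint's range is limited). The gripper opens to 91 mm and grips with 3 to 60 N. Pads are 32 mm wide; open, the fingers measure 118 mm over their backs; the gripper's body (76 mm by 178 mm) begins 60 mm behind the grasp point.
Start: joints at [68.01, 18.312, 89.639, -0, 72.044, -1.146], TCP at [204.606, 537.386, 181.476] pointing down, gripper open.
Joint ranges: [-177.97, 177.97], [-48.28, 115.42], [12.27, 149.76], [-77.06, 257.06], [2.81, 150.46], [-146.56, 146.56]. Speed limits (degrees/s): [147.25, 147.25, 180, 180, 180, 180].

INTERFACE

Orientations are given as [roll, pitch, yaw] about the fixed x, y, z axes, in that order (R = Rz(yaw) Ry(pitch) Rx(roll)).
In Python, from workcell import env gives the robot as it stands.
- The arm moves only by the tool send_rows, never from a script. Its argument "commands" is a list that holds one entry, the list of rows, each a list of 6 numbers: the shift along the tool's x, y, z normalised to -1 to 1, where 1 is 0.1 m, then the turn, a rotation vector about the tool's x, y, z normalised to -1 to 1, where 1 is 2 pi rad. In form: [[[x, y, z, wx, wy, wz], ...]]. A call has 1 to 20 rows; each row is the pose to reach, as a shift and turn from the pose commanded when the call began, along the tool's axes at that moment, turning the shorter way round; what a row does not reach only later rows make up. A row lasts 1/8 s, in which the tool goes at most 62.5 mm and 10.7 degrees, less where a joint would pass 70% of its speed; a pose out of reach is approached as far as the arm can. A call with a number of a shift or a turn outside -1 to 1 is refused whole. A call with a gripper value outside its range is refused whole. "jaw" is the closure, from -1 (fully open) to 1 (shut), so that 0 is half open, set as the call begins (left out, the last holds). The fingers move at their own pace and stop on an object; "force" is the grip in N (left out, the last holds). Time passes only in rows, so rows that repeat a pose let the fingers close. It gives the time, the measured TCP pose, the force and the opening at its end, in the units of the state.
- env.state(): the state, without advancing time (a new reading comes with each control period).
- env.grab_frame(name): name is "side" or "top" or "wrist"; returns (picture, depth): 400x640x3 uint8, red, green, blue; 400x640 float32, mm along the optical axis (not along the pixel's ray), 0 where there is no reading.
- env.get_calibration(name): a dict with "mtx" (3x3 intrinsics, pixels), "dist_coeffs" ([k1, k2, p1, p2, k3] as OpenCV has them; the pictures are not rectified), "camera_from_world" (4x4, takes a point from world to camera coordinates). Camera axes: x right, y up, looking along -z (the intrinsics and any distortion apply to the point x, -y, -z); pixel columns grow to the right and rows downward; lengths in mm; the calibration is good to about 2 mm. A picture is of the moment at which its call begins: read the wrist's pose just before it. get_calibration takes no time and is no camera call; for the wrist camera it gives the pose at the moment of the call.
- env.job_done(): hands the job in, once; it reports no verdict.
The state is a dict: "time_s": time; "qpos": joint angles; "qvel": joint speeds; "effort": joint torques, N m; "ee_pos": TCP position; "ee_rot": TCP orientation; "force": force on the tool from outside, world axes, zero at the start; "torque": the same for the moment, N m; "gripper_width": finger opening in mm.
Only numpy, scipy, OpenCV 4.12 (cv2) and the standard library are available. Lean on these libraries where they do the work, as an engineer would, in place of code of your own. Each camera call takes 0.05 s, during which the arm holds its last target.

## Working session

There is one attempt and no reset: what is moved stays moved. The work goes in short steps, Python scripts to look and compute and a tool call to move; the robot and the scene stay as the last step left them, time stands still between calls to the robot, and variables do not carry over. Pictures are saved under pics/ and viewed, and the job is handed in when it is done.

Besides the shell and the picture viewer there is one more tool, called after ">>>" as name(argument=value, ...) on one line, values as JSON. send_rows: Moves the arm, as the interface text tells. Its arguments: {"type":"object","properties":{"commands":{"type":"array","items":{"type":"array","items":{"type":"array","items":{"type":"number","minimum":-1,"maximum":1}}}},"jaw":{"type":"number"},"force":{"type":"number"}},"required":["commands"]}

```bash
ls; mkdir -p pics; python3 - <<'E'
from workcell import env
import cv2,numpy as np
print(env.state())
for n in ("side","top","wrist"):
    c=env.get_calibration(n); print(n,c)
    im,d=env.grab_frame(n); cv2.imwrite(f"pics/{n}0.png",im[:,:,::-1]); np.save(f"pics/{n}0.npy",d)
E
```

```text
pics
{'time_s': 0.0, 'qpos': array([ 6.80094154e+01,  1.83509725e+01,  8.97083366e+01, -1.53184322e-03,
        7.20426710e+01, -1.14679956e+00]), 'qvel': array([-0.0844351 ,  0.03550969, -0.01917243,  0.02965165, -0.03756246,
       -0.0036195 ]), 'effort': array([-1.61600005e-03, -4.12451649e+01, -2.31976676e+01,  7.26649957e-02,
        4.55050659e-02, -1.45644926e-04]), 'ee_pos': array([204.39822937, 536.8291803 , 180.61395104]), 'ee_rot': array([ 179.67138643,   89.89800946, -111.17192506]), 'force': array([-0.36347385, -0.18974047, -0.14476244]), 'torque': array([ 0.02292414, -0.00646976,  0.0094549 ]), 'gripper_width': 91.08589277743098}
side {'mtx': array([[395.02444216,   0.        , 322.5249242 ],
       [  0.        , 395.02444216, 196.16148219],
       [  0.        ,   0.        ,   1.        ]]), 'dist_coeffs': array([0.0041944, 0.       , 0.       , 0.       , 0.       ]), 'camera_from_world': array([[ 9.22708227e-01, -3.85033367e-01,  1.89429349e-02,
        -5.08325728e+02],
       [ 2.39205397e-01,  6.10391104e-01,  7.55118188e-01,
        -2.01784317e+02],
       [-
[... 702 characters left out ...]
[ 0.00000000e+00,  0.00000000e+00,  0.00000000e+00,
         1.00000000e+00]])}
wrist {'mtx': array([[344.62961603,   0.        , 324.58957582],
       [  0.        , 344.62961603, 200.1257212 ],
       [  0.        ,   0.        ,   1.        ]]), 'dist_coeffs': array([-0.05421543,  0.        ,  0.        ,  0.        ,  0.        ]), 'camera_from_world': array([[ 3.54220689e-01,  9.35160961e-01, -1.29619426e-03,
        -5.74244756e+02],
       [-9.07398376e-01,  3.43368873e-01, -2.42334487e-01,
         2.74922022e+01],
       [-2.26176679e-01,  8.70160535e-02,  9.70191897e-01,
        -3.88298655e+02],
       [ 0.00000000e+00,  0.00000000e+00,  0.00000000e+00,
         1.00000000e+00]])}
```

View pics/side0.png

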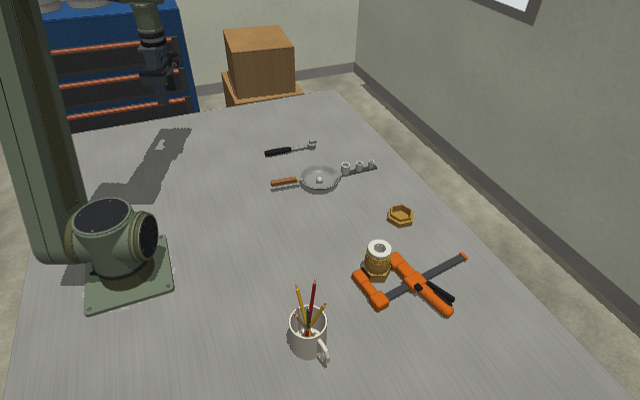

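View pics/top0.png

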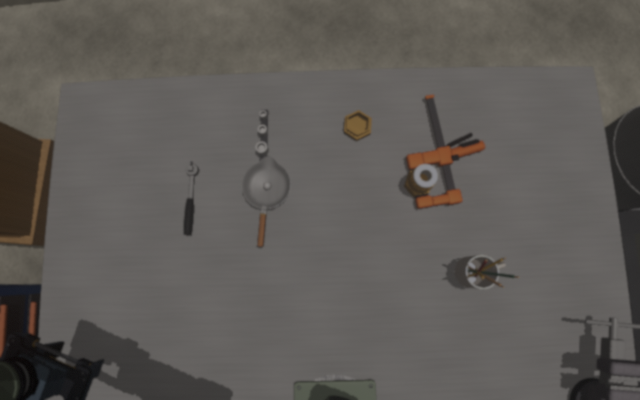

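View pics/wrist0.png

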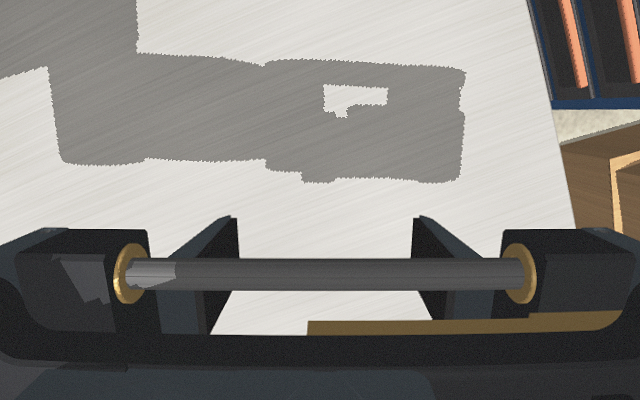

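Side view: pan at about (320,178) with its handle at (285,182), sockets just beyond the lip, valve at (378,260), mug at (308,330). Top view: pan centre (266,185), valve mouth (426,175), ratchet (190,200), cap (357,125).

```bash
cat > h.py <<'E'
from workcell import env
import cv2,numpy as np
from scipy.spatial.transform import Rotation as Ro
def ray(c,u,v):
    p=cv2.undistortPoints(np.array([[[u,v]]],float),c["mtx"],c["dist_coeffs"])[0,0]
    d=np.array([p[0],-p[1],-1.]); T=c["camera_from_world"]; R=T[:3,:3]; t=T[:3,3]
    return -R.T@t, R.T@d
def onz(c,u,v,z):
    o,d=ray(c,u,v); return o+d*(z-o[2])/d[2]
def ondep(c,u,v,dep):
    o,d=ray(c,u,v); return o+d*dep
def proj(c,P):
    P=np.atleast_2d(P); T=c["camera_from_world"]; q=P@T[:3,:3].T+T[:3,3]
    q=q*[1,-1,-1]
    return cv2.projectPoints(q,np.zeros(3),np.zeros(3),c["mtx"],c["dist_coeffs"])[0][:,0]
def cloud(c,d):
    v,u=np.mgrid[0:400,0:640]
    p=cv2.undistortPoints(np.stack([u,v],-1).reshape(-1,1,2).astype(float),c["mtx"],c["dist_coeffs"])[:,0]
    D=d.reshape(-1,1); q=np.hstack([p[:,:1],-p[:,1:],-np.ones((len(p),1))])*D
    T=c["camera_from_world"]; return ((q-T[:3,3])@T[:3,:3]).reshape(400,640,3)
def crop(im,x0,y0,x1,y1,s,name):
    cv2.imwrite("pics/"+name,cv2.resize(im[y0:y1,x0:x1],None,fx=s,fy=s,interpolation=cv2.INTER_CUBIC))
E
python3 - <<'E'
from h import *
t=cv2.imread("pics/top0.png");s=cv2.imread("pics/side0.png")
t=cv2.convertScaleAbs(t,alpha=1.7)
crop(t,230,90,310,260,3.5*1,"a.png");
crop(t,390,80,530,300,2.7,"b.png")
crop(s,250,130,390,200,5.7,"c.png"); crop(s,340,190,480,330,4.2,"d.png")
for n in("top","side"):
    c=env.get_calibration(n); P=cloud(c,np.load(f"pics/{n}0.npy"))
    if n=="top":
        for p in [(150,350),(300,300),(330,200),(550,100)]: print(P[p[1],p[0]])
    else:
        for p in [(200,200),(330,250),(250,250)]: print(P[p[1],p[0]])
E
```

```text
[182.80707811 480.73084414  -3.55603732]
[305.73586077  83.51549459   1.34949943]
[566.62224555  -2.16275188   2.57283273]
[ 840.08917189 -645.01406383    1.81711647]
[220.86998422 223.25240413   0.59161889]
[ 522.90413074 -121.82629942   -0.7692861 ]
[314.68974566 -37.28872292  -2.52751986]
```

View pics/a.png

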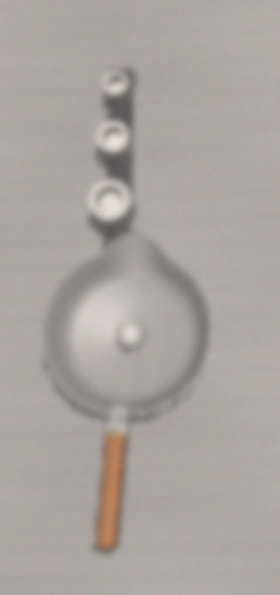

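View pics/b.png

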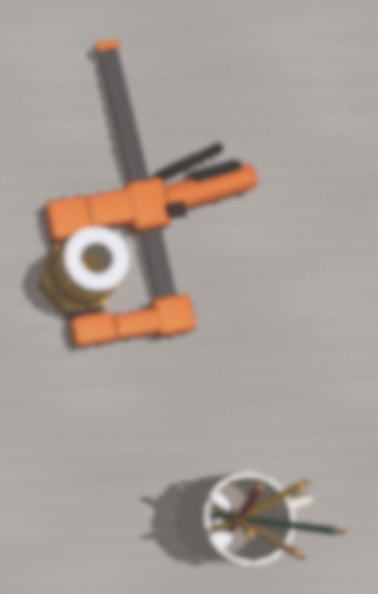

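View pics/c.png

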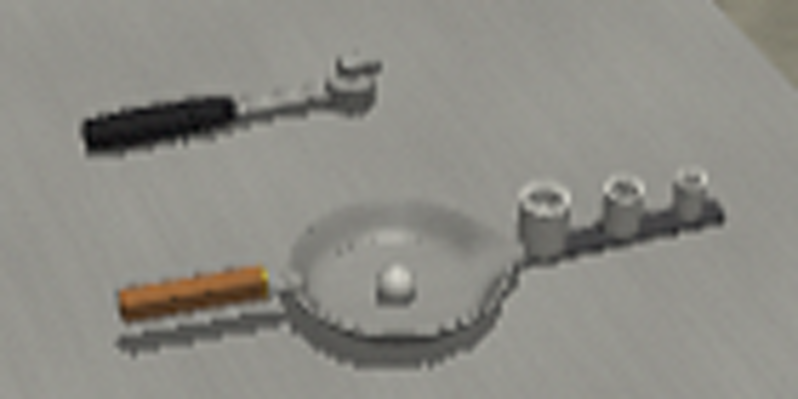

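View pics/d.png

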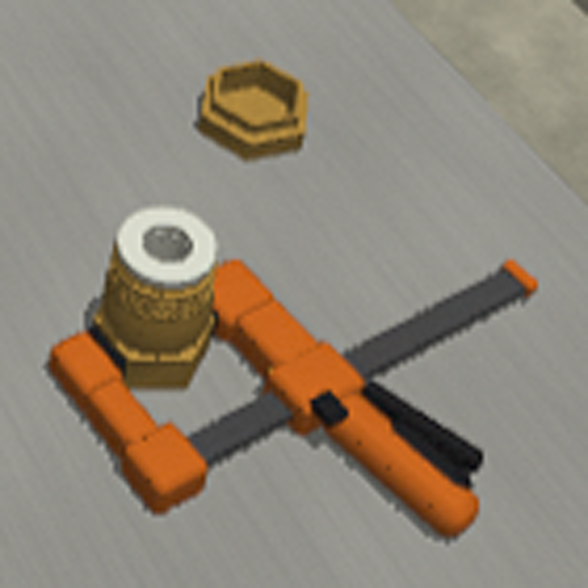

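```bash
python3 - <<'E'
from h import *
ct=env.get_calibration("top");cs=env.get_calibration("side")
def tri(a,b):
    o1,d1=ray(ct,*a);o2,d2=ray(cs,*b)
    A=np.stack([d1,-d2],1); s=np.linalg.lstsq(A,o2-o1,rcond=None)[0]
    p,q=o1+d1*s[0],o2+d2*s[1]; return (p+q)/2,np.linalg.norm(p-q)
print("mouth",tri((425.6,175.6),(379.5,248.3)))
print("mouth z98",onz(ct,425.6,175.6,98),onz(cs,379.5,248.3,98))
a,b=onz(ct,430,98.5,22),onz(ct,449.3,187.4,22); print("bar",a,b,np.degrees(np.arctan2(*(a-b)[[1,0]])))
# bar from side: crop d
a,b=onz(cs,340+515/4.2,190+280/4.2,22),onz(cs,340+200/4.2,190+448/4.2,22); print("bar s",np.degrees(np.arctan2(*(a-b)[[1,0]])))
print("ball",tri((266.9,185.7),(250+396/5.7,130+283/5.7)))
for z,n,u in((14,"ball",(266.9,185.7)),(43,"hend",(260.3,246.6)),(43,"hst",(263.4,214.3)),(24,"lip",(269.1,157.1))): print(n,onz(ct,*u,z))
print("side hend",onz(cs,250+122/5.7,130+295/5.7,43),"hst",onz(cs,250+265/5.7,130+272/5.7,43), "lip",onz(cs,250+522/5.7,130+258/5.7,26))
print("mug",onz(ct,390+255/2.7,80+520/2.7,95),onz(ct,390+345/2.7,80+532/2.7,180),"cap",onz(ct,357,125,30),"ratchet",onz(ct,193,165,20),onz(ct,188,232,20),
"sockets",[onz(ct,230+x/3.5,90+y/3.5,43) for x,y in((109,200),(112,136),(115,84))])
P=cloud(ct,np.load("pics/top0.npy"));print(P[170:182:2,416:436:3,2].round())
E
```

```text
mouth (array([ 603.8007952 , -240.19184599,   96.93808112]), np.float64(0.36981560625078586))
mouth z98 [ 603.73242614 -239.98387151   98.        ] [ 603.0326841  -240.96502321   98.        ]
bar [ 841.74813308 -289.2857367    22.        ] [ 587.61567427 -320.56168473   22.        ] 7.016081311865424
bar s 8.100006033198865
ball (array([609.00041565, 166.59632892,  13.21399761]), np.float64(0.04799987501913138))
ball [608.80246731 166.47929935  14.        ]
hend [444.06247086 179.36684026  43.        ]
hst [527.05156983 171.22207988  43.        ]
lip [685.5245696  158.87932872  24.        ]
side hend [446.47134986 178.21658129  43.        ] hst [528.50650649 168.69427725  43.        ] lip [681.0530587  146.69514184  26.        ]
mug [ 362.47864316 -365.91236751   95.        ] [ 351.44248371 -406.43701505  180.        ] cap [766.54282685 -81.70235713  30.        ] ratchet [671.9037788  368.87923237  20.        ] [488.70064424 376.6444484   20.        ] sockets [array([708.19972783, 177.35472827,  43.        ]), array([759.60106387, 175.22554275,  43.        ]), array([802.14129615, 173.06399996,  43.        ])]
[[100. 100.  99.  93. 102. 100. 100.]
 [ 99. 100.  70.  77.  90.  98. 100.]
 [103.  99.  46.  63.  78.  99.  99.]
 [100. 100.  48.  47.  72.  97. 101.]
 [101. 104.  43.  43.  70.  99.  99.]
 [100.  99. 101.  44.  74.  99. 101.]]
```

```bash
cat >> h.py <<'E'
def pose(s=None):
    s=s or env.state(); return s["ee_pos"],Ro.from_euler("xyz",s["ee_rot"],degrees=True)
def down(yaw):
    "tool x down, z (jaw) horizontal at yaw degrees"
    a=np.radians(yaw); z=np.array([np.cos(a),np.sin(a),0]); x=np.array([0,0,-1.])
    return Ro.from_matrix(np.stack([x,np.cross(z,x),z],1))
def cmd(P0,R0,P1,R1):
    d=R0.inv().apply(np.array(P1)-P0)/100; w=(R0.inv()*R1).as_rotvec()/(2*np.pi); return np.r_[d,w]
E
python3 - <<'E'
from h import *
p,R=pose();print(p,R.as_matrix().round(3))
# nominal commanded start
p0=np.array([204.606,537.386,181.476])
print(np.degrees(np.arctan2(*R.as_matrix()[[1,0],2])))
for n,y in (("87",7.5+90),("-",7.5-90),("x",7.5),("x2",187.5)):print(n,cmd(p0,R,(603.6,-240.4,160),down(y)).round(4))
E
```

```text
[204.44377445 536.97087153 180.80838301] [[-0.001 -0.935  0.356]
 [-0.001  0.356  0.935]
 [-1.     0.    -0.001]]
69.1543081473237
87 [ 2.2250e-01 -6.4965e+00 -5.8486e+00 -7.8700e-02 -2.0000e-04 -1.0000e-04]
- [ 2.2250e-01 -6.4965e+00 -5.8486e+00  4.2130e-01 -1.0000e-04  3.0000e-04]
x [ 2.2250e-01 -6.4965e+00 -5.8486e+00  1.7130e-01 -2.0000e-04  1.0000e-04]
x2 [ 2.2250e-01 -6.4965e+00 -5.8486e+00 -3.2870e-01 -1.0000e-04 -2.0000e-04]
```

>>> send_rows(commands=[[[0,-0.5,-0.45,0,0,0],[0,-1,-0.9,0,0,0],[0,-1,-0.9,0,0,0]]], jaw=0.2)

```text
time_s: 0.52
ee_pos: [266.7, 414.7, 181.4]
ee_rot: [-170.5, 89.9, -101.6]
force: [-0.3, 0.1, 0.6]
gripper_width: 64.1
```

>>> send_rows(commands=[[[0,-0.45,-0.4,0,0,0],[0,-0.9,-0.8,0,0,0],[0,-1,-0.9,0,0,0]]])

```text
time_s: 0.9
ee_pos: [328.2, 296.5, 181.5]
ee_rot: [5.7, 90.0, 74.6]
force: [0.6, 0.8, 0.3]
gripper_width: 37.1
```

>>> send_rows(commands=[[[0,-0.45,-0.4,0,0,0],[0,-0.9,-0.8,0,0,0],[0,-1,-0.9,0,0,0]]])

```text
time_s: 1.27
ee_pos: [390.1, 177.4, 181.5]
ee_rot: [-5.9, 90.0, 63.0]
force: [0.4, 0.4, 1.3]
gripper_width: 36.4
```

>>> send_rows(commands=[[[0,-0.45,-0.4,0,0,0],[0,-0.9,-0.8,0,0,0],[0,-1,-0.9,0,0,0]]])

```text
time_s: 1.65
ee_pos: [451.9, 58.0, 181.3]
ee_rot: [-3.6, 89.9, 65.4]
force: [0.5, 0.0, -0.6]
gripper_width: 36.3
```

>>> send_rows(commands=[[[0,-0.45,-0.4,0,0,0],[0,-0.9,-0.8,0,0,0],[0,-1,-0.9,0,0,0]]])

```text
time_s: 2.02
ee_pos: [513.4, -61.5, 181.0]
ee_rot: [10.3, 89.9, 79.4]
force: [-0.1, -0.3, 0.0]
gripper_width: 36.2
```

>>> send_rows(commands=[[[0,-0.45,-0.4,0,0,0],[0,-0.9,-0.8,0,0,0],[0,-1,-0.9,0,0,0]]])

```text
time_s: 2.4
ee_pos: [574.7, -180.9, 180.6]
ee_rot: [30.6, 89.9, 99.7]
force: [0.1, 1.2, -0.6]
gripper_width: 36.6
```

>>> send_rows(commands=[[[0,-0.25,-0.25,0.028,0,0],[0,-0.48,-0.45,0.057,0,0],[0,-0.48,-0.45,0.085,0,0],[0,-0.48,-0.45,0.114,0,0],[0,-0.48,-0.45,0.142,0,0],[0,-0.48,-0.45,0.171,0,0],[0,-0.48,-0.45,0.171,0,0],[0,-0.48,-0.45,0.171,0,0]]])

```text
time_s: 3.4
ee_pos: [602.1, -238.3, 181.4]
ee_rot: [98.6, 90.0, 106.4]
force: [0.3, -0.5, 0.1]
gripper_width: 36.5
```

```bash
python3 - <<'E'
from h import *
p,R=pose();c=env.get_calibration("wrist")
im,d=env.grab_frame("wrist");cv2.imwrite("pics/w1.png",im[:,:,::-1]);np.save("pics/w1.npy",d)
print(p,env.state()["qpos"],R.as_matrix().round(3))
print(proj(c,[603.6,-240.4,98]),proj(c,p))
np.save("pics/w1c.npy",c["camera_from_world"])
i2,_=env.grab_frame("side");cv2.imwrite("pics/s1.png",i2[:,:,::-1])
E
```

```text
[ 602.14636326 -238.29870635  181.44077229] [-2.26599263e+01  2.49694406e+01  7.92957507e+01  2.92711530e-02
  7.57584842e+01 -3.04404045e+01] [[-0.    -0.136  0.991]
 [ 0.001  0.991  0.136]
 [-1.     0.001 -0.   ]]
[[326.36704173 199.12892747]] [[325.12474916 227.84822743]]
```

View pics/w1.png

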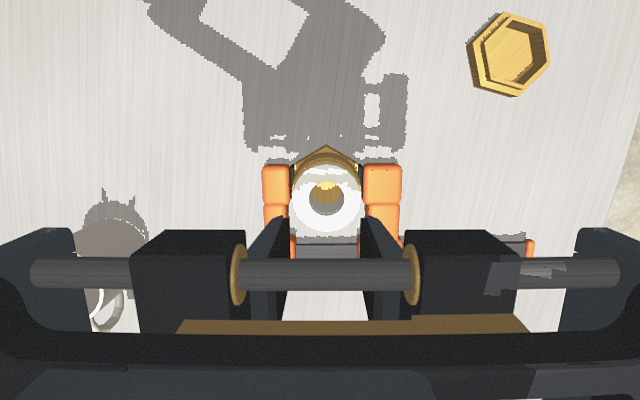

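View pics/s1.png

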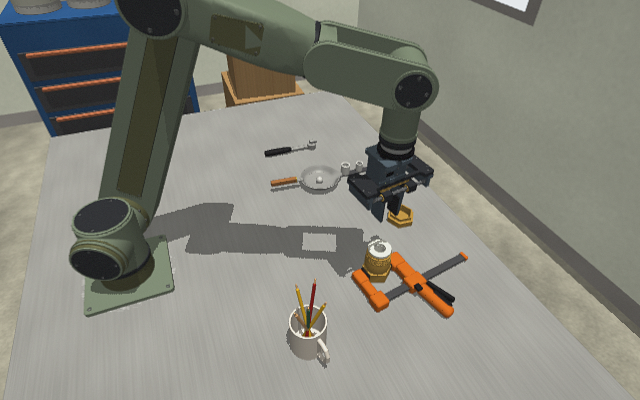

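Wrist view: the sleeve ring's centre is at about (327,198), against (326,199) predicted, so the mouth is confirmed. The clamp jaws lie symmetrically, so the yaw is about 7.5°.

>>> send_rows(commands=[[[0.3,-0.02,0.01,0,0,0],[0.6,-0.02,0.01,0,0,0],[0.75,-0.02,0.01,0,0,0],[0.75,-0.02,0.01,0,0,0]]])

```text
time_s: 4.0
ee_pos: [602.8, -241.4, 105.5]
ee_rot: [144.3, 89.9, 151.9]
force: [-0.7, 0.6, 0.5]
gripper_width: 36.7
```

>>> send_rows(commands=[[[0.01,0,0,0,0,0],[0.02,0,0,0,0,0],[0.03,0,0,0,0,0],[0.04,0,0,0,0,0],[0.05,0,0,0,0,0],[0.06,0,0,0,0,0],[0.07,0,0,0,0,0]]])

```text
time_s: 4.88
ee_pos: [603.3, -241.7, 99.3]
ee_rot: [117.9, 90.0, 125.5]
force: [-0.2, 0.2, -0.3]
gripper_width: 36.2
```

>>> send_rows(commands=[[[0.01,0,0,0,0,0],[0.02,0,0,0,0,0],[0.03,0,0,0,0,0]]])

```text
time_s: 5.25
ee_pos: [603.3, -241.8, 96.3]
ee_rot: [84.4, 90.0, 92.0]
force: [0.5, 0.8, -0.2]
gripper_width: 36.4
```

>>> send_rows(commands=[[[0.01,0,0,0,0,0],[0.01,0,0,0,0,0]]])

```text
time_s: 5.5
ee_pos: [603.2, -241.7, 95.3]
ee_rot: [132.2, 90.0, 139.8]
force: [0.2, 0.5, 0.3]
gripper_width: 36.2
```

>>> send_rows(commands=[[[0.01,0,0,0,0,0],[0.01,0,0,0,0,0]]])

```text
time_s: 5.75
ee_pos: [603.2, -241.7, 94.3]
ee_rot: [133.4, 90.0, 141.0]
force: [-0.0, -0.7, 0.4]
gripper_width: 36.7
```

```bash
python3 - <<'E'
from h import *
i2,_=env.grab_frame("side");crop(i2[:,:,::-1],320,160,460,290,5,"s2.png")
im,d=env.grab_frame("wrist");crop(im[:,:,::-1],220,120,430,270,3.5,"w2.png")
E
```

```text
(no output)
```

View pics/s2.png

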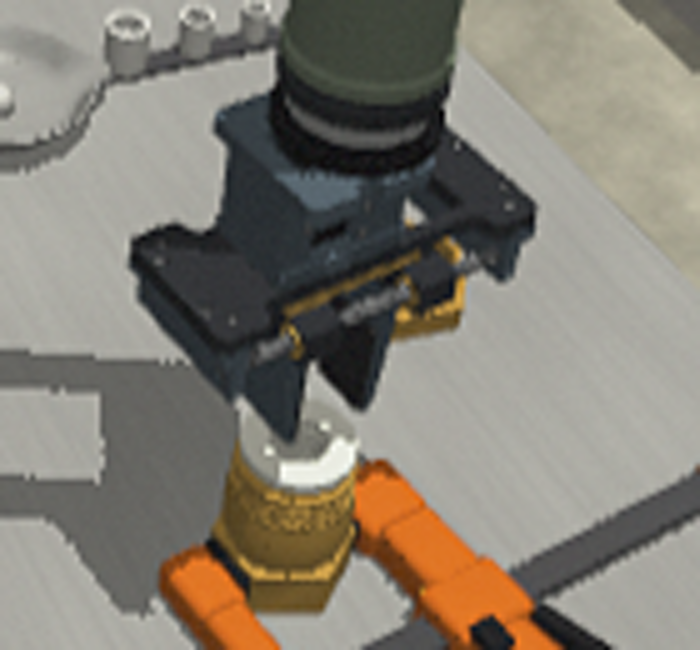

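View pics/w2.png

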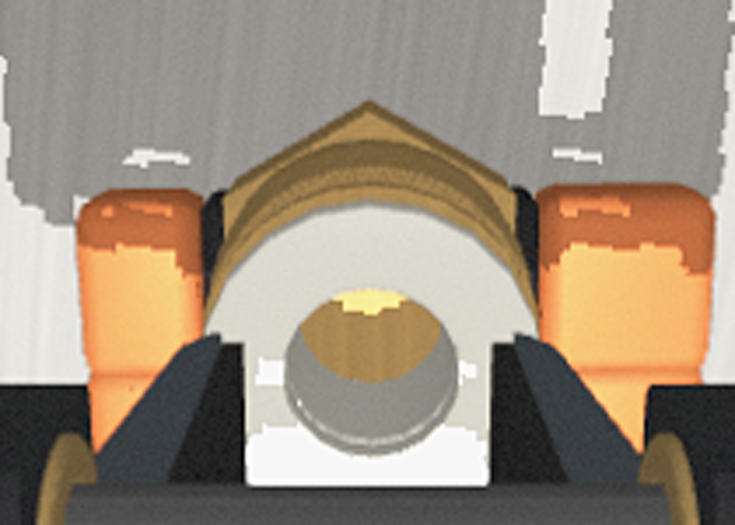

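```bash
python3 - <<'E'
from h import *
p,R=pose();c=env.get_calibration("wrist")
for y in (0,16,-16):
  for dz in (0,-10): print(y,dz,((proj(c,p+R.apply([dz,y,18.2]))-[220,120])*3.5).round(),((proj(c,p+R.apply([dz,y,-18.2]))-[220,120])*3.5).round())
print("bore",((proj(c,[603.6,-240.4,98])-[220,120])*3.5), ((proj(c,[603.6,-240.4,94])-[220,120])*3.5), p)
im,d=env.grab_frame("wrist");P=cloud(c,d)
for u,v in((326,185),(310,195),(345,195),(284,220),(366,220),(300,240),(326,252)):print(u,v,P[v,u].round(1))
E
```

```text
0 0 [[471. 378.]] [[265. 377.]]
0 -10 [[476. 397.]] [[260. 396.]]
16 0 [[474. 290.]] [[263. 289.]]
16 -10 [[479. 305.]] [[258. 305.]]
-16 0 [[469. 462.]] [[267. 462.]]
-16 -10 [[474. 485.]] [[262. 485.]]
bore [[370.71452393 376.97521281]] [[370.63547938 369.71736746]] [ 603.32781974 -241.75246375   94.43699231]
326 185 [ 600.1 -214.    99.1]
310 195 [ 591.5 -221.4   98.6]
345 195 [ 611.9 -218.5   99.1]
284 220 [ 580.4 -228.8  129.1]
366 220 [ 621.7 -223.2  129.1]
300 240 [ 589.  -249.7   99.9]
326 252 [ 605.8 -255.9   98.2]
```

>>> send_rows(commands=[[[0.01,0,0,0,0,0],[0.01,0,0,0,0,0],[0.02,0,0,0,0,0],[0.02,0,0,0,0,0]]])

```text
time_s: 6.4
ee_pos: [603.2, -241.7, 92.3]
ee_rot: [121.2, 90.0, 128.8]
force: [-1.1, 0.0, -0.1]
gripper_width: 36.5
```

>>> send_rows(commands=[[[0.01,0,0,0,0,0],[0.01,0,0,0,0,0],[0.02,0,0,0,0,0],[0.02,0,0,0,0,0]]])

```text
time_s: 6.9
ee_pos: [603.2, -241.7, 90.3]
ee_rot: [123.1, 90.0, 130.7]
force: [-0.4, -0.6, 0.3]
gripper_width: 36.7
```

```bash
python3 - <<'E'
from h import *
i2,_=env.grab_frame("side");crop(i2[:,:,::-1],350,210,420,280,8,"s3.png")
im,d=env.grab_frame("wrist");crop(im[:,:,::-1],220,120,430,270,3.5,"w3.png")
i2,_=env.grab_frame("top");crop(cv2.convertScaleAbs(i2[:,:,::-1],alpha=1.7),380,100,480,230,4.5,"t3.png")
E
```

```text
(no output)
```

View pics/s3.png

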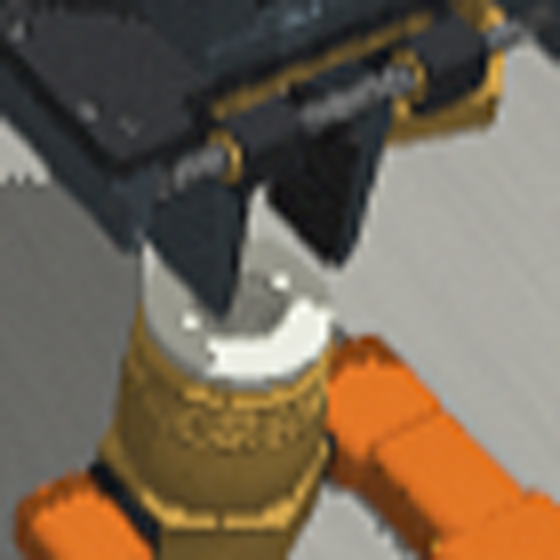

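View pics/w3.png

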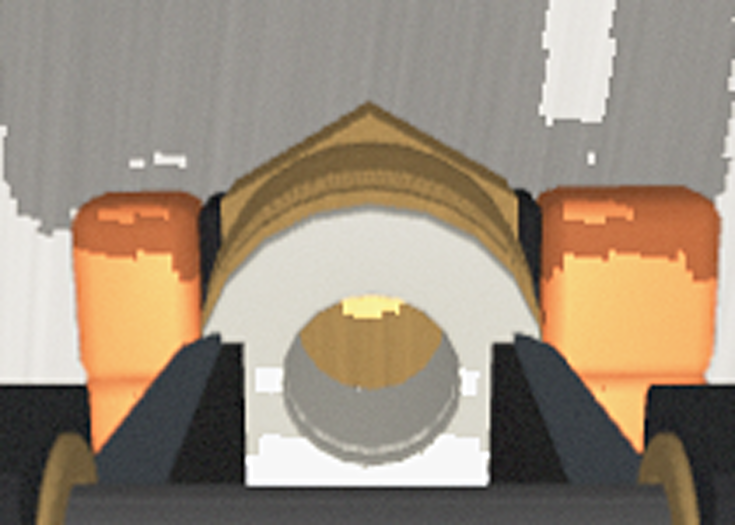

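```bash
python3 - <<'E'
from h import *
p,R=pose();cs=env.get_calibration("side")
for x in (0,-10,-20,-30,-40):
  print(x,[((proj(cs,p+R.apply([x,0,z]))-[350,210])*8).round() for z in (-18,-24,-31,18,31)])
c=env.get_calibration("wrist");im,d=env.grab_frame("wrist");P=cloud(c,d)
for u,v in ((284,222),(286,235),(287,250),(280,240),(366,240),(283,218)): print(u,v,R.inv().apply(P[v,u]-p).round(1))
E
```

```text
0 [array([[189., 345.]]), array([[173., 353.]]), array([[155., 361.]]), array([[281., 303.]]), array([[314., 288.]])]
-10 [array([[192., 324.]]), array([[176., 331.]]), array([[158., 340.]]), array([[285., 282.]]), array([[318., 267.]])]
-20 [array([[196., 303.]]), array([[180., 310.]]), array([[161., 318.]]), array([[289., 260.]]), array([[322., 245.]])]
-30 [array([[199., 281.]]), array([[183., 288.]]), array([[164., 296.]]), array([[293., 238.]]), array([[326., 223.]])]
-40 [array([[202., 259.]]), array([[186., 266.]]), array([[168., 274.]]), array([[297., 216.]]), array([[331., 201.]])]
284 222 [-37.7  15.8 -20.6]
286 235 [-47.3  12.3 -18.7]
287 250 [-44.4   3.5 -18.7]
280 240 [-63.7  16.  -19.3]
366 240 [-59.2  14.4  17.9]
283 218 [ -7.6   8.6 -24.9]
```

View pics/t3.png

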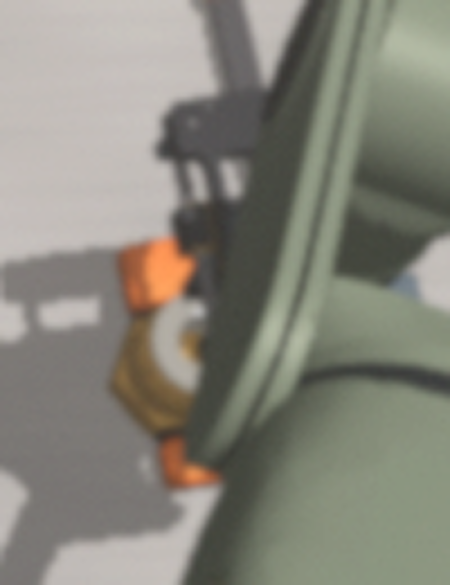

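>>> send_rows(commands=[[[0.01,0,0,0,0,0],[0.02,0,0,0,0,0],[0.03,0,0,0,0,0],[0.03,0,0,0,0,0]]])

```text
time_s: 7.6
ee_pos: [603.2, -241.7, 87.3]
ee_rot: [132.9, 90.0, 140.5]
force: [-0.3, 0.5, 0.1]
gripper_width: 36.5
```

>>> send_rows(commands=[[[0.01,0,0,0,0,0],[0.02,0,0,0,0,0],[0.03,0,0,0,0,0],[0.03,0,0,0,0,0]]])

```text
time_s: 8.1
ee_pos: [603.2, -241.7, 84.3]
ee_rot: [128.2, 90.0, 135.8]
force: [0.2, 0.7, -0.5]
gripper_width: 36.4
```

```bash
python3 - <<'E'
from h import *
p,R=pose()
i2,d2=env.grab_frame("side");crop(i2[:,:,::-1],330,180,450,280,6,"s4.png")
cs=env.get_calibration("side");P=cloud(cs,d2)
L=R.inv().apply(P.reshape(-1,3)-p).reshape(400,640,3)
np.set_printoptions(linewidth=200,suppress=True)
m=(abs(L[...,1])<40)&(abs(L[...,2])<45)&(P[...,2]>80)&(P[...,2]<175)
for v in range(225,262,3):
  print(v,[(u,)+tuple(L[v,u].round().astype(int)) for u in range(362,404,4) if m[v,u]])
E
```

```text
225 [(386, np.int64(-77), np.int64(12), np.int64(19))]
228 [(390, np.int64(-81), np.int64(-4), np.int64(18)), (394, np.int64(-88), np.int64(-13), np.int64(22))]
231 [(390, np.int64(-69), np.int64(-4), np.int64(20)), (394, np.int64(-79), np.int64(-15), np.int64(22))]
234 [(386, np.int64(-50), np.int64(7), np.int64(19)), (390, np.int64(-63), np.int64(-7), np.int64(19)), (394, np.int64(-72), np.int64(-18), np.int64(21))]
237 [(370, np.int64(-61), np.int64(10), np.int64(-28)), (374, np.int64(-78), np.int64(-7), np.int64(-31)), (378, np.int64(-85), np.int64(-17), np.int64(-27)), (386, np.int64(-42), np.int64(4), np.int64(18)), (390, np.int64(-52), np.int64(-7), np.int64(20)), (394, np.int64(-57), np.int64(-16), np.int64(25))]
240 [(370, np.int64(-51), np.int64(9), np.int64(-28)), (374, np.int64(-68), np.int64(-8), np.int64(-30)), (378, np.int64(-75), np.int64(-17), np.int64(-26)), (382, np.int64(-15), np.int64(19), np.int64(21)), (386, np.int64(-34), np.int64(2), np.int64(18)), (390, np.int64(-47), np.int64(-12), np.int64(18)), (394, np.int64(-46), np.int64(-16), np.int64(27))]
243 [(370,
[... 1089 characters left out ...]
 np.int64(-23), np.int64(15))]
255 [(370, np.int64(-2), np.int64(2), np.int64(-27)), (374, np.int64(-13), np.int64(-10), np.int64(-25)), (378, np.int64(-15), np.int64(-16), np.int64(-17)), (382, np.int64(-15), np.int64(-21), np.int64(-9)), (386, np.int64(-13), np.int64(-25), np.int64(1)), (390, np.int64(-2), np.int64(-22), np.int64(17))]
258 [(370, np.int64(2), np.int64(-3), np.int64(-30)), (374, np.int64(-1), np.int64(-10), np.int64(-23)), (378, np.int64(-8), np.int64(-19), np.int64(-19)), (382, np.int64(-11), np.int64(-26), np.int64(-12)), (386, np.int64(1), np.int64(-23), np.int64(4))]
261 [(378, np.int64(2), np.int64(-21), np.int64(-19)), (382, np.int64(2), np.int64(-26), np.int64(-10))]
```

View pics/s4.png

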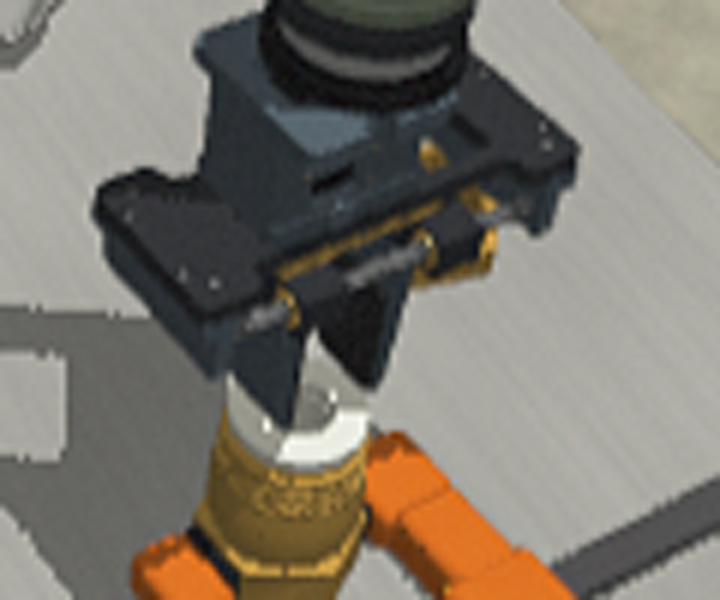

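>>> send_rows(commands=[[[0.04,0,0,0,0,0],[0.08,0,0,0,0,0],[0.12,0,0,0,0,0],[0.14,0,0,0,0,0],[0.16,0,0,0,0,0],[0.16,0,0,0,0,0]]])

```text
time_s: 8.9
ee_pos: [603.2, -241.7, 68.3]
ee_rot: [128.0, 90.0, 135.6]
force: [0.2, 0.8, 0.7]
gripper_width: 36.3
```

>>> send_rows(commands=[[[0.01,0,0,0,0,0],[0.02,0,0,0,0,0],[0.02,0,0,0,0,0]]])

```text
time_s: 9.28
ee_pos: [603.5, -241.8, 67.7]
ee_rot: [-26.6, 89.9, -19.0]
force: [-2.1, 0.0, 5.4]
gripper_width: 36.1
```

>>> send_rows(commands=[[[0.01,0,0,0,0,0],[0.02,0,0,0,0,0],[0.02,0,0,0,0,0]]])

```text
time_s: 9.65
ee_pos: [603.5, -241.9, 66.2]
ee_rot: [-28.3, 89.9, -20.7]
force: [-2.6, 0.8, 7.5]
gripper_width: 36.5
```

>>> send_rows(commands=[[[0.01,0,0,0,0,0],[0.02,0,0,0,0,0],[0.02,0,0,0,0,0]]])

```text
time_s: 10.02
ee_pos: [603.5, -241.9, 64.2]
ee_rot: [-29.4, 89.9, -21.8]
force: [-2.4, -0.1, 7.4]
gripper_width: 36.5
```

>>> send_rows(commands=[[[0.01,0,0,0,0,0],[0.01,0,0,0,0,0],[0.01,0,0,0,0,0]]])

```text
time_s: 10.4
ee_pos: [603.5, -241.9, 63.2]
ee_rot: [-29.0, 89.9, -21.4]
force: [-2.1, 0.5, 8.0]
gripper_width: 36.4
```

>>> send_rows(commands=[[[0.01,0,0,0,0,0],[0.01,0,0,0,0,0],[0.01,0,0,0,0,0]]])

```text
time_s: 10.78
ee_pos: [603.5, -241.8, 62.2]
ee_rot: [-27.5, 89.9, -19.9]
force: [-2.3, 0.7, 9.1]
gripper_width: 36.6
```

>>> send_rows(commands=[[[0.01,0,0,0,0,0],[0.01,0,0,0,0,0],[0.01,0,0,0,0,0]]])

```text
time_s: 11.15
ee_pos: [603.5, -241.9, 61.7]
ee_rot: [-29.5, 89.9, -21.9]
force: [-2.4, 1.3, 10.6]
gripper_width: 36.4
```

>>> send_rows(commands=[[[0.01,0,0,0,0,0],[0.01,0,0,0,0,0],[0.01,0,0,0,0,0]]])

```text
time_s: 11.52
ee_pos: [603.6, -241.9, 61.7]
ee_rot: [-29.2, 89.9, -21.6]
force: [-4.4, 1.0, 14.4]
gripper_width: 36.9
```

>>> send_rows(commands=[[[0.005,0,0,0,0,0],[0.01,0,0,0,0,0],[0.01,0,0,0,0,0],[0.01,0,0,0,0,0]]])

```text
time_s: 12.02
ee_pos: [603.5, -241.9, 61.7]
ee_rot: [-29.9, 89.9, -22.3]
force: [-5.4, 2.5, 18.0]
gripper_width: 36.8
```

>>> send_rows(commands=[[[-0.1,0,0,0,0,0],[-0.4,0,0,0,0,0],[-0.8,0,0,0,0,0],[-1,0.2,0,0,0,0],[-1,0.5,0,0,0,0],[-1,1,0,0,0,0],[-1,1,0,0,0,0]]], jaw=-1)

```text
time_s: 12.9
ee_pos: [588.8, -138.5, 157.0]
ee_rot: [129.1, 89.9, 136.9]
force: [0.4, -0.9, 0.4]
gripper_width: 91.1
```

```bash
python3 - <<'E'
from h import *
p,R=pose();print(p,env.state()["force"])
cs=env.get_calibration("side");ct=env.get_calibration("top")
i2,d2=env.grab_frame("side");crop(i2[:,:,::-1],340,210,440,300,7,"s5.png")
i3,d3=env.grab_frame("top");crop(cv2.convertScaleAbs(i3[:,:,::-1],alpha=1.7),380,100,480,230,4.5,"t5.png")
for c,d in((cs,d2),(ct,d3)):
  P=cloud(c,d);r=np.hypot(P[...,0]-603.6,P[...,1]+240.4);m=(r>17)&(r<28)&(P[...,2]>80)&(P[...,2]<110);print(m.sum(),np.median(P[m][:,2]))
P=cloud(cs,np.load("pics/side0.npy"));r=np.hypot(P[...,0]-603.6,P[...,1]+240.4);m=(r>17)&(r<28)&(P[...,2]>80)&(P[...,2]<110);print("before",m.sum(),np.median(P[m][:,2]))
P=cloud(ct,np.load("pics/top0.npy"));r=np.hypot(P[...,0]-603.6,P[...,1]+240.4);m=(r>17)&(r<28)&(P[...,2]>80)&(P[...,2]<110);print("before",m.sum(),np.median(P[m][:,2]))
E
```

```text
[ 588.79681677 -138.5369452   157.03061688] [ 0.35932358 -0.9272855   0.35416019]
205 91.90097157930235
75 93.98071964537067
before 234 97.91431576051872
before 254 99.65591287257786
```

View pics/s5.png

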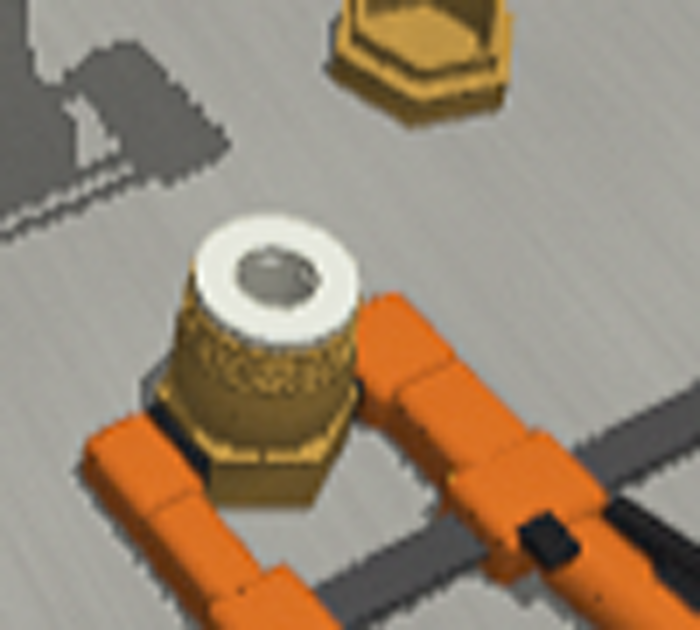

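>>> send_rows(commands=[[[0,0.4,-0.05,0,0,0],[0,0.8,-0.1,0,0,0],[0,1,-0.14,0,0,0]]])

```text
time_s: 13.38
ee_pos: [562.6, -44.7, 157.1]
ee_rot: [-175.6, 90.0, -168.0]
force: [0.2, -0.3, 0.8]
gripper_width: 91.2
```

>>> send_rows(commands=[[[0,0.5,-0.07,0,0,0],[0,1,-0.14,0,0,0]]])

```text
time_s: 13.62
ee_pos: [536.0, 52.0, 157.3]
ee_rot: [-45.4, 90.0, -37.9]
force: [0.8, 0.2, 0.6]
gripper_width: 91.1
```

>>> send_rows(commands=[[[0,0.4,-0.05,-0.028,0,0],[0,0.8,-0.1,-0.056,0,0],[0,1,-0.14,-0.084,0,0],[0,1,-0.14,-0.112,0,0],[0,1,-0.14,-0.14,0,0],[0,1,-0.14,-0.168,0,0],[0,1,-0.14,-0.196,0,0],[0,1,-0.14,-0.214,0,0],[0,1,-0.14,-0.214,0,0]]])

```text
time_s: 14.75
ee_pos: [509.3, 148.5, 157.3]
ee_rot: [-139.0, 90.0, -54.4]
force: [-0.1, -0.0, -0.0]
gripper_width: 91.2
```

```bash
python3 - <<'E'
from h import *
p,R=pose();c=env.get_calibration("wrist");print(p,R.as_matrix().round(3),env.state()["qpos"].round(1))
im,d=env.grab_frame("wrist");cv2.imwrite("pics/w6.png",im[:,:,::-1])
np.savez("pics/w6.npz",d=d,T=c["camera_from_world"])
print(proj(c,[[504.4,175.7,43],[609,166.5,14],[445,179,43],[527,171,43]]).round(1))
E
```

```text
[509.3099973  148.51058059 157.31672172] [[ 0.    -0.995  0.096]
 [-0.     0.096  0.995]
 [-1.    -0.    -0.   ]] [ 15.   15.3  97.6  -0.   67.1 -69.5]
[[353.  181.4]
 [349.5 271. ]
 [351.7 116.1]
 [349.8 205.1]]
```

View pics/w6.png

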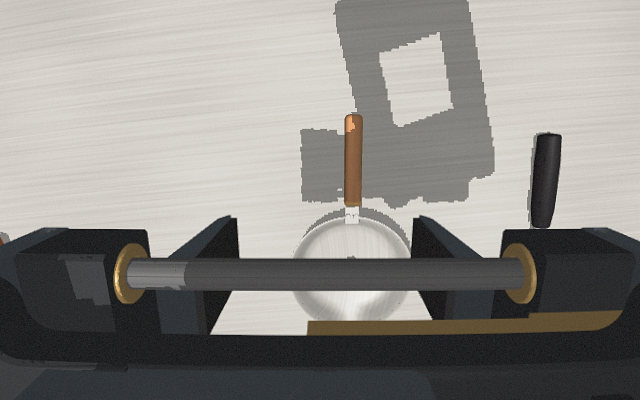

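Wrist view: the handle runs from its end at (353.5,115) to the ferrule side at (352,206). The prediction was 2 px to the left of that.

```bash
python3 - <<'E'
from h import *
im=cv2.imread("pics/w6.png");crop(im,300,100,430,240,5,"w6c.png")
z=np.load("pics/w6.npz");c=env.get_calibration("wrist");c["camera_from_world"]=z["T"]
hsv=cv2.cvtColor(im,cv2.COLOR_BGR2HSV);m=cv2.inRange(hsv,(5,100,60),(20,255,255))[100:215,330:380]
for v in range(18,106,12):
  u=np.where(m[v])[0]; a=onz(c,330+u.min()-.5,100+v,43);b=onz(c,330+u.max()+.5,100+v,43);print(v+100,((a+b)/2).round(1),np.linalg.norm(a-b).round(1))
v=np.where(m.any(1))[0];print(onz(c,353,100+v.min(),34),onz(c,352,100+v.max(),43))
P=cloud(c,z["d"]);print(P[130:200:10,353,:].round(1))
E
```

```text
118 [446.8 180.1  43. ] 15.2
130 [457.4 179.3  43. ] 15.4
142 [468.1 178.4  43. ] 15.5
154 [478.9 177.6  43. ] 15.6
166 [489.9 176.3  43. ] 14.8
178 [501.2 175.5  43. ] 14.9
190 [512.6 174.6  43. ] 15.0
202 [524.2 173.8  43. ] 15.2
[444.25854687 180.97815188  34.        ] [527.07547715 173.06531138  43.        ]
[[457.5 179.4  41.1]
 [466.4 178.7  41.8]
 [475.4 178.   42. ]
 [484.6 177.3  41.9]
 [493.9 176.6  41.7]
 [503.4 175.9  41.5]
 [512.9 175.2  41.6]]
```

View pics/w6c.png

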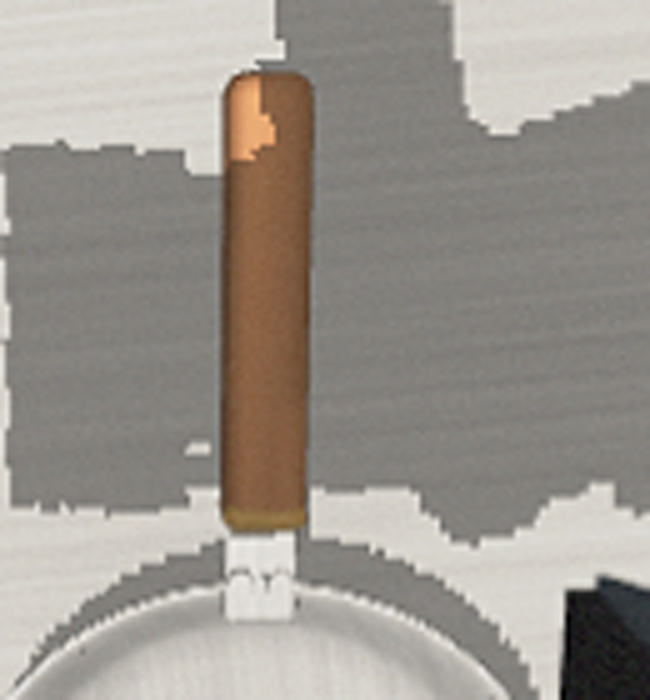

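>>> send_rows(commands=[[[0,0.04,0.13,0,0,0],[0,0.074,0.263,-0.0024,0,0],[0.4,0.074,0.263,-0.0024,0,0],[0.8,0.074,0.263,-0.0024,0,0],[1,0.074,0.263,-0.0024,0,0],[1,0.074,0.263,-0.0024,0,0]]])

```text
time_s: 15.55
ee_pos: [502.5, 176.6, 56.0]
ee_rot: [109.7, 89.8, -164.7]
force: [0.2, 0.8, -0.1]
gripper_width: 91.7
```

```bash
python3 - <<'E'
from h import *
p,R=pose();print(p,R.as_matrix()[:,2].round(4))
P1=np.array([504.5,175.4,0]); print((R.inv().apply(P1-p)).round(2))
cs=env.get_calibration("side");i,d=env.grab_frame("side");crop(i[:,:,::-1],240,100,380,220,5.5,"s7.png")
P=cloud(cs,d);L=R.inv().apply(P.reshape(-1,3)-p).reshape(400,640,3)
m=(abs(L[...,1])<18)&(abs(L[...,2])>40)&(abs(L[...,2])<62)&(L[...,0]<-15)
for s in(-1,1):
  mm=m&(L[...,2]*s>0); print(s,mm.sum(),np.sort(L[mm][:,0])[-12:].round(1))
E
```

```text
[502.49289695 176.57794326  56.03240788] [ 0.0776  0.997  -0.0012]
[56.03 -2.28 -0.95]
-1 744 [-37.1 -35.5 -34.8 -34.4 -34.1 -34.  -33.4 -33.1 -32.5 -32.  -31.4 -31.4]
1 16 [-96.1 -95.2 -94.4 -90.5 -90.  -87.4 -86.  -85.9 -83.7 -82.8 -78.7 -33. ]
```

View pics/s7.png

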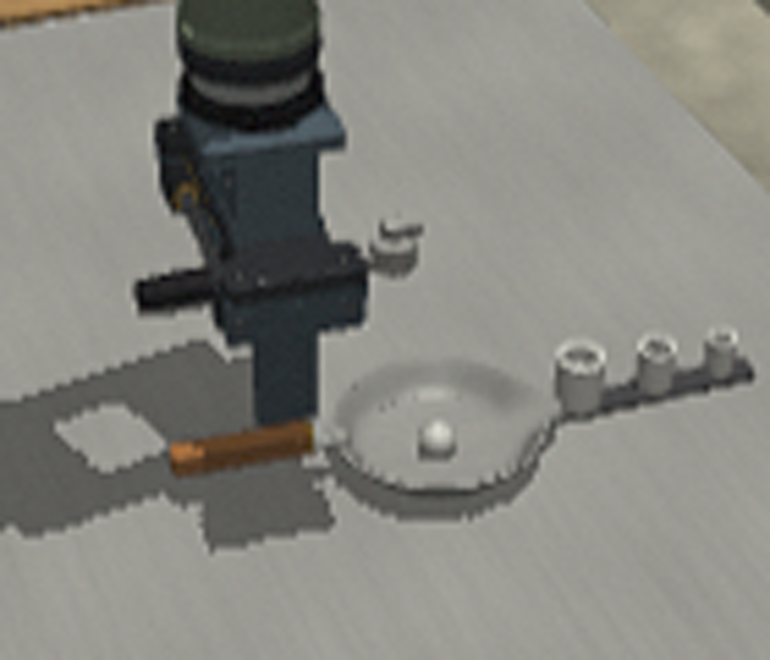

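>>> send_rows(commands=[[[0.2,-0.02,-0.01,0,0,0],[0.4,-0.02,-0.01,0,0,0],[0.55,-0.02,-0.01,0,0,0],[0.63,-0.02,-0.01,0,0,0],[0.67,-0.02,-0.01,0,0,0],[0.71,-0.02,-0.01,0,0,0],[0.71,-0.02,-0.01,0,0,0]]])

```text
time_s: 16.48
ee_pos: [505.9, 174.9, -13.5]
ee_rot: [-49.7, 90.0, 35.8]
force: [0.6, 0.1, 0.9]
gripper_width: 91.3
```

```bash
python3 - <<'E'
from h import *
p,R=pose();print(p,R.as_matrix()[:,2].round(4),env.state()["force"])
i,d=env.grab_frame("side");crop(i[:,:,::-1],240,100,380,220,5.5,"s8.png")
i,d=env.grab_frame("wrist");cv2.imwrite("pics/w8.png",i[:,:,::-1])
E
```

```text
[505.87850606 174.92885076 -13.48825074] [7.850e-02 9.969e-01 1.000e-04] [0.62744687 0.05678577 0.86681242]
```

View pics/s8.png

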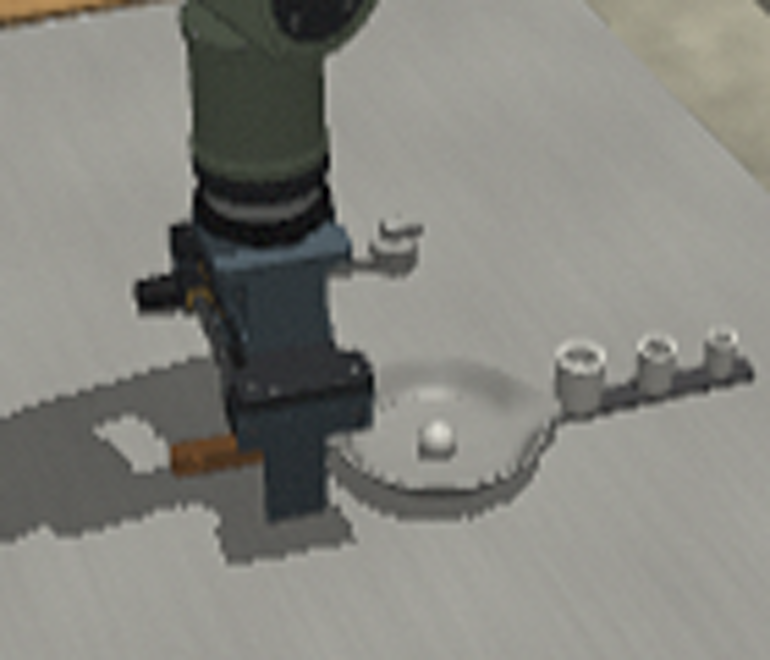

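View pics/w8.png

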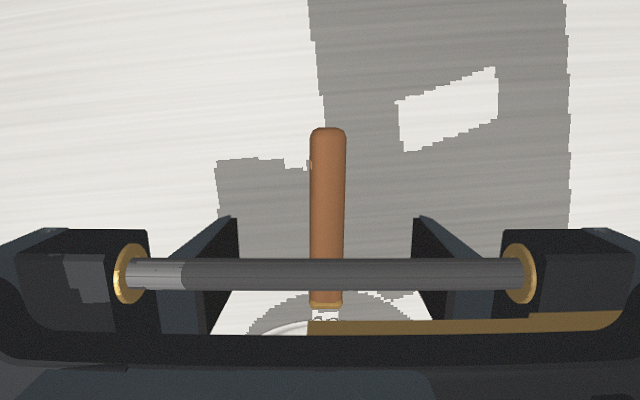

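>>> send_rows(commands=[[[0.02,0,0,0,0,0],[0.02,0,0,0,0,0],[0.02,0,0,0,0,0],[0.02,0,0,0,0,0],[0.02,0,0,0,0,0],[0.02,0,0,0,0,0],[0.02,0,0,0,0,0],[0.02,0,0,0,0,0],[0.02,0,0,0,0,0],[0.02,0,0,0,0,0]]], jaw=1, force=10)

```text
time_s: 17.82
ee_pos: [505.8, 174.9, -15.5]
ee_rot: [-14.8, 90.0, 70.7]
force: [-0.3, 0.1, -0.4]
gripper_width: 15.9
```

>>> send_rows(commands=[[[0,0,0,0,0,0],[0,0,0,0,0,0],[0,0,0,0,0,0],[0,0,0,0,0,0]]], force=60)

```text
time_s: 18.32
ee_pos: [505.8, 174.9, -15.5]
ee_rot: [11.4, 90.0, 96.9]
force: [-0.1, -0.4, 1.0]
gripper_width: 15.7
```

```bash
python3 - <<'E'
from h import *
p,R=pose();s=env.state();print(p,R.as_matrix()[:,2].round(4),s["force"],s["torque"],s["gripper_width"])
i,d=env.grab_frame("side");crop(i[:,:,::-1],240,100,380,220,5.5,"s9.png")
i,d=env.grab_frame("top");crop(cv2.convertScaleAbs(i[:,:,::-1],alpha=1.7),220,100,320,260,3.7,"t9.png")
E
```

```text
[505.77805429 174.92595389 -15.548434  ] [7.840e-02 9.969e-01 1.000e-04] [-0.10531524 -0.37855208  0.97283198] [0.01802832 0.07502339 0.04986456] 15.657299521331016
```

View pics/s9.png

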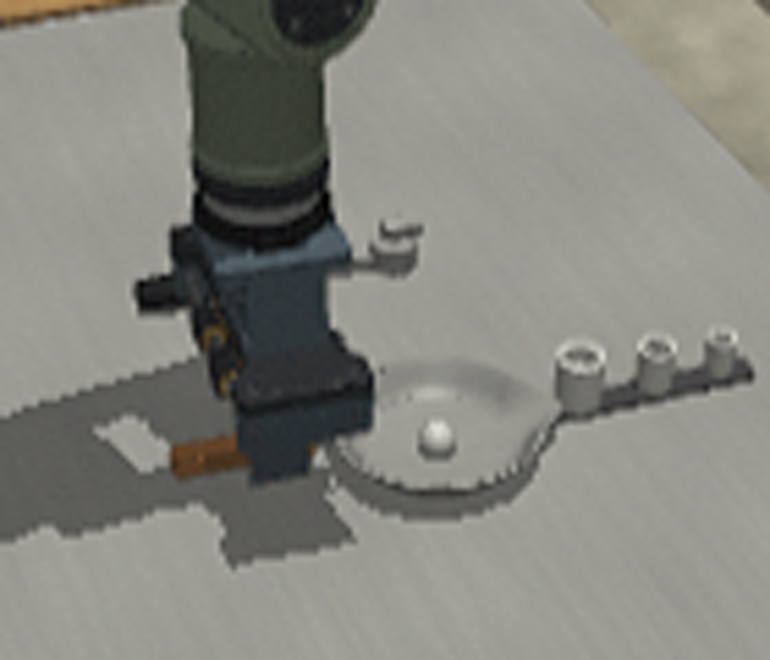

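View pics/t9.png

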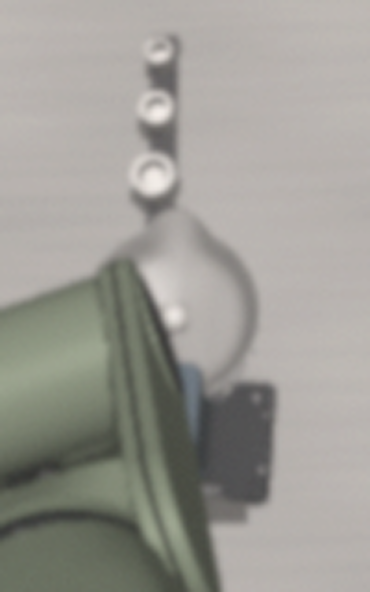

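>>> send_rows(commands=[[[-0.003,0,0,0,0,0],[-0.012,0,0,0,0,0],[-0.04,0,0,0,0,0],[-0.08,0,0,0,0,0],[-0.13,0,0,0,0,0],[-0.18,0,0,0,0,0],[-0.22,0,0,0,0,0],[-0.26,0,0,0,0,0],[-0.285,0,0,0,0,0],[-0.295,0,0,0,0,0],[-0.3,0,0,0,0,0],[-0.3,0,0,0,0,0]]])

```text
time_s: 19.92
ee_pos: [505.7, 174.9, 14.4]
ee_rot: [86.4, 90.0, 171.9]
force: [-0.6, -0.5, -2.8]
gripper_width: 15.8
```

```bash
python3 - <<'E'
from h import *
p,R=pose();s=env.state();print(p,R.as_matrix()[:,2].round(4),R.as_matrix()[:,0].round(4),s["force"],s["torque"],s["gripper_width"])
i,d=env.grab_frame("side");crop(i[:,:,::-1],240,100,380,220,5.5,"s10.png");np.save("pics/s10.npy",d)
i,d=env.grab_frame("top");crop(cv2.convertScaleAbs(i[:,:,::-1],alpha=1.7),220,100,320,260,3.7,"t10.png")
E
```

```text
[505.72426854 174.87889879  14.3566423 ] [0.0785 0.9969 0.    ] [-2.e-04  0.e+00 -1.e+00] [-0.63282423 -0.49899483 -2.75125138] [ 0.04508907  0.13477233 -0.02068466] 15.75115319503079
```

View pics/s10.png

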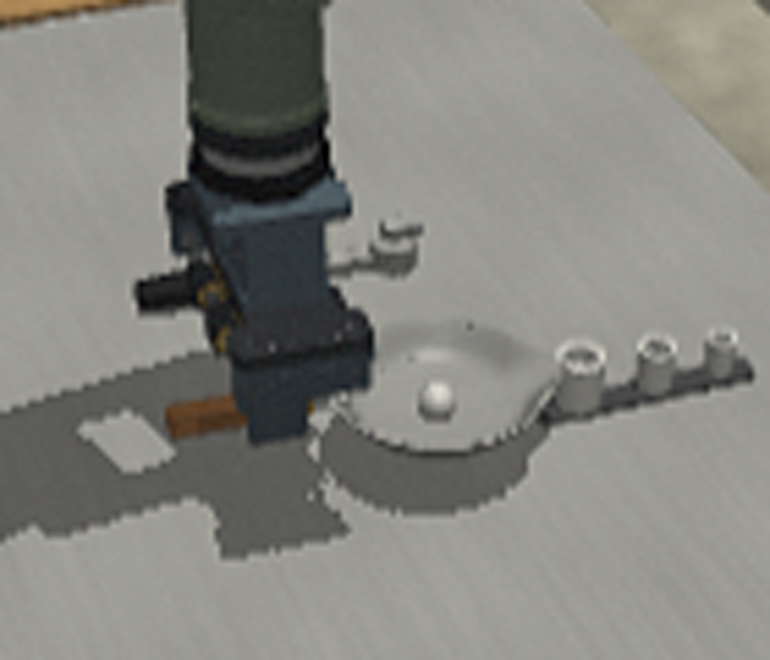

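>>> send_rows(commands=[[[-0.005,0,0,0,0,0],[-0.02,0,0,0,0,0],[-0.045,0,0,0,0,0],[-0.08,0,0,0,0,0],[-0.13,0,0,0,0,0],[-0.19,0,0,0,0,0],[-0.26,0,0,0,0,0],[-0.33,0,0,0,0,0],[-0.4,0,0,0,0,0],[-0.47,0,0,0,0,0],[-0.54,0,0,0,0,0],[-0.6,0,0,0,0,0],[-0.66,0,0,0,0,0],[-0.71,0,0,0,0,0],[-0.745,0,0,0,0,0],[-0.765,0,0,0,0,0],[-0.775,0,0,0,0,0],[-0.78,0,0,0,0,0],[-0.78,0,0,0,0,0]]])

```text
time_s: 22.4
ee_pos: [505.7, 174.9, 92.4]
ee_rot: [90.1, 90.0, 175.6]
force: [-0.7, -0.3, -3.1]
gripper_width: 15.9
```

```bash
cat >> h.py <<'E'
def panplane(c,d,o,yaw):
    "fit plane to rim-ish points; o = expected pan origin"
    P=cloud(c,d); q=P-np.array(o); r=np.hypot(q[...,0],q[...,1])
    m=(r>61)&(r<66)&(q[...,2]>20)&(q[...,2]<42)
    a=np.radians(yaw); X=q[m]@np.array([np.cos(a),np.sin(a),0]); Y=q[m]@np.array([-np.sin(a),np.cos(a),0]); Z=q[m][:,2]
    A=np.c_[X,Y,np.ones(len(X))]
    for _ in range(5):
        s,*_r=np.linalg.lstsq(A,Z,rcond=None); e=Z-A@s; k=abs(e)<max(2,1.5*np.std(e)); A,Z=A[k],Z[k]
    return s[2],np.degrees(np.arctan(s[:2])),len(Z),np.std(e)
E
python3 - <<'E'
from h import *
p,R=pose();s=env.state();print(p,R.as_matrix()[:,2].round(4),R.as_matrix()[:,0].round(4),s["force"],s["gripper_width"],s["qpos"])
cs=env.get_calibration("side");ct=env.get_calibration("top")
print("bench",panplane(cs,np.load("pics/side0.npy"),(609,166.5,0),-4.65),panplane(ct,np.load("pics/top0.npy"),(609,166.5,0),-4.65))
i,d=env.grab_frame("side");crop(i[:,:,::-1],240,80,380,200,5.5,"s11.png")
i,dt=env.grab_frame("top");crop(cv2.convertScaleAbs(i[:,:,::-1],alpha=1.7),220,80,320,240,3.7,"t11.png")
print("now",panplane(cs,d,(609,166.5,108),-4.65),panplane(ct,dt,(609,166.5,108),-4.65))
for n,c in(("s",cs),("t",ct)): print(n,proj(c,[[609,166.5,122.2],[609+80*.9967,166.5-80*.081,132]]))
E
```

```text
[505.73573641 174.88760912  92.36163798] [ 0.0785  0.9969 -0.    ] [-2.e-04  0.e+00 -1.e+00] [-0.66513576 -0.32094103 -3.06745635] 15.885469169752906 [ 1.78420878e+01  1.89975631e+01  1.02498089e+02  3.94249061e-03
  5.85125634e+01 -6.76594466e+01]
bench (np.float64(26.92191949401267), array([-0.23780998,  0.08931596]), 56, np.float64(1.006381593756363)) (np.float64(29.434026677825294), array([-0.04095408, -0.24271235]), 146, np.float64(1.0860357483992518))
now (np.float64(27.381748323305807), array([-0.05405852, -0.30836094]), 55, np.float64(1.0086260520678882)) (np.float64(28.89189127039244), array([-0.34444884, -0.47188262]), 87, np.float64(0.983570005760161))
s [[319.95269852 152.88173656]
 [343.68128682 146.33061919]]
t [[259.96163779 176.17058923]
 [262.01385432 143.34054281]]
```

View pics/s11.png

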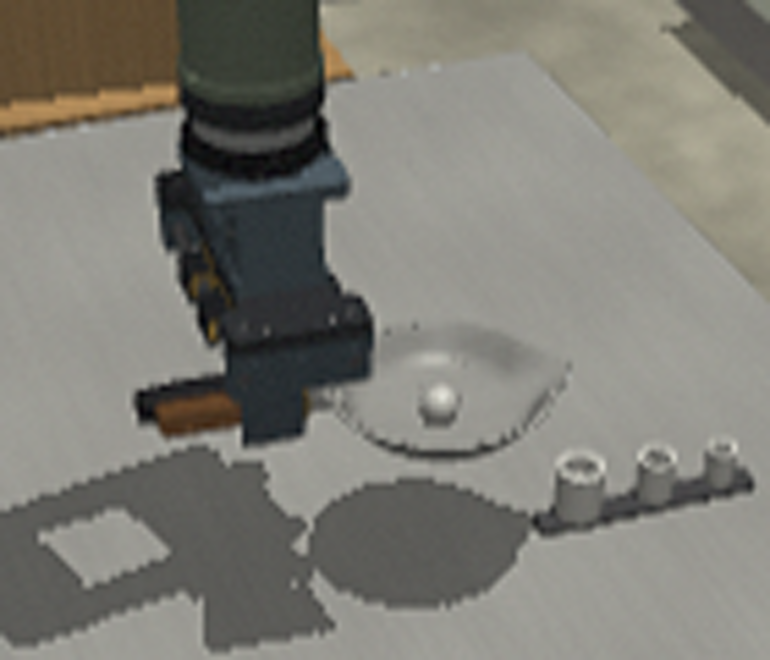

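View pics/t11.png

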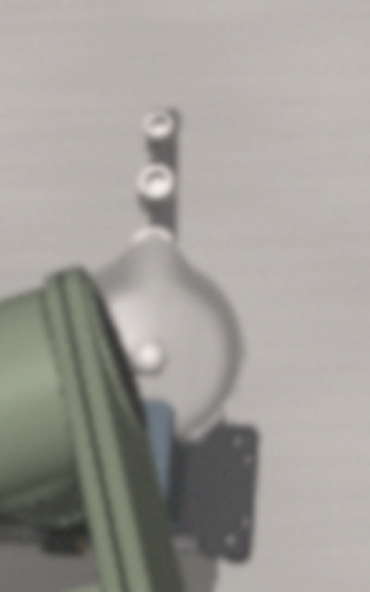

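```bash
cat > plan.py <<'E'
from h import *
mj=lambda t:10*t**3-15*t**4+6*t**5
M=np.array([603.6,-240.4]); vy=7.6; z=92.4; r=103.6; lip=80.
u=lambda a:np.array([np.cos(np.radians(a)),np.sin(np.radians(a))])
uf=u(vy-90); C0=np.array([505.74,174.89])+r*u(-4.65); Cf=M-lip*uf; C1=Cf-263*uf
p0=np.array([505.74,174.89]); P=[];Y=[]
for k in range(1,61):
    s=mj(k/60); C=C0+(C1-C0)*s; y=-4.65+(vy-90+4.65)*s; P.append(C-r*u(y)); Y.append(y)
for k in range(1,101):
    s=mj(k/100); P.append(C1+(Cf-C1)*s-r*uf); Y.append(vy-90)
import json
b,yb=p0,-4.65
for i in range(0,160,20):
    R0=down(yb+90.15); rows=[]
    for k in range(i,i+20):
        w=cmd(np.r_[b,z],R0,np.r_[P[k],z],down(Y[k]+90.15 if Y[k]>-82.3 else Y[k]+90.15))
        w[[0,4,5]]=0; rows.append([0,round(w[1],3),round(w[2],3),round(w[3],4),0,0])
    x=R0.apply(np.array([0,rows[-1][1],rows[-1][2]])*100); b=b+x[:2]; yb=yb-rows[-1][3]*360
    print(i,json.dumps(rows)); 
print(b,yb)
E
python3 plan.py
```

```text
0 [[0, 0.0, 0.0, 0.0, 0, 0], [0, 0.0, 0.0, 0.0001, 0, 0], [0, 0.001, 0.001, 0.0003, 0, 0], [0, 0.001, 0.002, 0.0006, 0, 0], [0, 0.002, 0.004, 0.0011, 0, 0], [0, 0.004, 0.006, 0.0018, 0, 0], [0, 0.006, 0.009, 0.0029, 0, 0], [0, 0.008, 0.013, 0.0042, 0, 0], [0, 0.011, 0.019, 0.0057, 0, 0], [0, 0.015, 0.025, 0.0077, 0, 0], [0, 0.019, 0.032, 0.0099, 0, 0], [0, 0.023, 0.04, 0.0125, 0, 0], [0, 0.027, 0.05, 0.0154, 0, 0], [0, 0.032, 0.06, 0.0187, 0, 0], [0, 0.036, 0.072, 0.0224, 0, 0], [0, 0.041, 0.084, 0.0263, 0, 0], [0, 0.045, 0.098, 0.0306, 0, 0], [0, 0.048, 0.112, 0.0352, 0, 0], [0, 0.051, 0.127, 0.0401, 0, 0], [0, 0.053, 0.143, 0.0453, 0, 0]]
20 [[0, 0.005, 0.015, 0.0055, 0, 0], [0, 0.009, 0.031, 0.0112, 0, 0], [0, 0.012, 0.047, 0.0171, 0, 0], [0, 0.014, 0.064, 0.0233, 0, 0], [0, 0.014, 0.081, 0.0296, 0, 0], [0, 0.012, 0.098, 0.036, 0, 0], [0, 0.009, 0.115, 0.0426, 0, 0], [0, 0.004, 0.131, 0.0492, 0, 0], [0, -0.003, 0.147, 0.0559, 0, 0], [0, -0.012, 0.163, 0.0627, 0, 0], [0, -0.022, 0.178, 0.0694, 0, 0], [0, -0.034, 0.192, 0.0761, 0, 0], [0, -0.048, 0.205, 0.0828, 0, 0], [0, -0.063, 0.
[... 3479 characters left out ...]
0]]
140 [[0, -0.019, -0.001, -0.0, 0, 0], [0, -0.037, -0.001, -0.0, 0, 0], [0, -0.054, -0.001, -0.0, 0, 0], [0, -0.069, -0.001, -0.0, 0, 0], [0, -0.082, -0.001, -0.0, 0, 0], [0, -0.094, -0.001, -0.0, 0, 0], [0, -0.105, -0.001, -0.0, 0, 0], [0, -0.114, -0.001, -0.0, 0, 0], [0, -0.123, -0.001, -0.0, 0, 0], [0, -0.13, -0.001, -0.0, 0, 0], [0, -0.135, -0.001, -0.0, 0, 0], [0, -0.14, -0.001, -0.0, 0, 0], [0, -0.144, -0.001, -0.0, 0, 0], [0, -0.147, -0.001, -0.0, 0, 0], [0, -0.149, -0.001, -0.0, 0, 0], [0, -0.15, -0.001, -0.0, 0, 0], [0, -0.151, -0.001, -0.0, 0, 0], [0, -0.152, -0.001, -0.0, 0, 0], [0, -0.152, -0.001, -0.0, 0, 0], [0, -0.152, -0.001, -0.0, 0, 0]]
[579.29992783 -58.40771845] -82.41
```

>>> send_rows(commands=[[[0,0.001,0.001,0.0003,0,0],[0,0.001,0.002,0.0006,0,0],[0,0.002,0.004,0.0011,0,0],[0,0.004,0.006,0.0018,0,0],[0,0.006,0.009,0.0029,0,0],[0,0.008,0.013,0.0042,0,0],[0,0.011,0.019,0.0057,0,0],[0,0.015,0.025,0.0077,0,0],[0,0.019,0.032,0.0099,0,0],[0,0.023,0.04,0.0125,0,0],[0,0.027,0.05,0.0154,0,0],[0,0.032,0.06,0.0187,0,0],[0,0.036,0.072,0.0224,0,0],[0,0.041,0.084,0.0263,0,0],[0,0.045,0.098,0.0306,0,0],[0,0.048,0.112,0.0352,0,0],[0,0.051,0.127,0.0401,0,0],[0,0.053,0.143,0.0453,0,0]]])

```text
time_s: 24.75
ee_pos: [501.6, 189.7, 92.5]
ee_rot: [-4.3, 90.0, 64.7]
force: [-0.6, -1.1, -2.9]
gripper_width: 15.5
```

>>> send_rows(commands=[[[0,0.005,0.015,0.0055,0,0],[0,0.009,0.031,0.0112,0,0],[0,0.012,0.047,0.0171,0,0],[0,0.014,0.064,0.0233,0,0],[0,0.014,0.081,0.0296,0,0],[0,0.012,0.098,0.036,0,0],[0,0.009,0.115,0.0426,0,0],[0,0.004,0.131,0.0492,0,0],[0,-0.003,0.147,0.0559,0,0],[0,-0.012,0.163,0.0627,0,0],[0,-0.022,0.178,0.0694,0,0],[0,-0.034,0.192,0.0761,0,0],[0,-0.048,0.205,0.0828,0,0],[0,-0.063,0.217,0.0894,0,0],[0,-0.079,0.228,0.0958,0,0],[0,-0.096,0.238,0.1021,0,0],[0,-0.114,0.247,0.1082,0,0],[0,-0.132,0.254,0.1142,0,0],[0,-0.151,0.26,0.1199,0,0],[0,-0.17,0.265,0.1253,0,0]]])

```text
time_s: 27.25
ee_pos: [527.1, 208.3, 92.5]
ee_rot: [26.7, 90.0, 50.6]
force: [-0.5, 0.3, -2.4]
gripper_width: 15.3
```

>>> send_rows(commands=[[[0,-0.01,0.016,0.0052,0,0],[0,-0.021,0.031,0.0102,0,0],[0,-0.032,0.046,0.0148,0,0],[0,-0.043,0.059,0.0191,0,0],[0,-0.054,0.071,0.023,0,0],[0,-0.064,0.082,0.0266,0,0],[0,-0.074,0.092,0.0299,0,0],[0,-0.084,0.1,0.0329,0,0],[0,-0.092,0.108,0.0355,0,0],[0,-0.1,0.115,0.0377,0,0],[0,-0.106,0.12,0.0396,0,0],[0,-0.112,0.125,0.0412,0,0],[0,-0.117,0.128,0.0425,0,0],[0,-0.12,0.131,0.0435,0,0],[0,-0.123,0.133,0.0443,0,0],[0,-0.125,0.135,0.0448,0,0],[0,-0.127,0.136,0.0452,0,0],[0,-0.127,0.137,0.0454,0,0],[0,-0.127,0.137,0.0454,0,0]]])

```text
time_s: 29.62
ee_pos: [544.6, 202.3, 92.5]
ee_rot: [54.9, 90.0, 62.6]
force: [-0.2, 0.2, -2.6]
gripper_width: 15.6
```

```bash
python3 - <<'E'
from h import *
p,R=pose();s=env.state();print(p,R.as_matrix()[:,2].round(4),R.as_matrix()[:,0].round(4),s["force"],s["torque"],s["gripper_width"],s["qpos"].round(1))
jy=np.degrees(np.arctan2(R.as_matrix()[1,2],R.as_matrix()[0,2])); py=jy-90.15;a=np.radians(py)
O=p[:2]+103.6*np.array([np.cos(a),np.sin(a)]);print("pan yaw",py,O)
i,d=env.grab_frame("side");crop(i[:,:,::-1],240,100,420,280,4.2,"s12.png")
i2,dt=env.grab_frame("top");crop(cv2.convertScaleAbs(i2[:,:,::-1],alpha=1.7),240,80,440,260,3.3,"t12.png")
cs=env.get_calibration("side");ct=env.get_calibration("top")
print(panplane(cs,d,(*O,108),py),panplane(ct,dt,(*O,108),py))
Lp=O+80*np.array([np.cos(a),np.sin(a)])
print((proj(cs,[[*O,122.2],[*Lp,132]])-[240,100])*4.2,(proj(ct,[[*O,122.2],[*Lp,132]])-[240,80])*3.3)
E
```

```text
[544.64096994 202.31457019  92.46631151] [9.909e-01 1.347e-01 1.000e-04] [ 0.e+00  1.e-04 -1.e+00] [-0.18445894  0.17115297 -2.600447  ] [ 0.05383596  0.06423097 -0.03804966] 15.644952225534519 [19.2 22.8 96.4  0.  60.8 11.5]
pan yaw -82.4108116303389 [558.32335429  99.62205655]
(np.float64(26.974359851990258), array([-0.00862543,  0.23772513]), 79, np.float64(0.9751731637179463)) (np.float64(29.03252220676917), array([-0.40837876, -0.3518041 ]), 180, np.float64(1.093053469620479))
[[306.10371044 286.1813923 ]
 [363.03236642 336.26574502]] [[157.36641812 382.3633098 ]
 [265.85293095 362.08135795]]
```

View pics/s12.png

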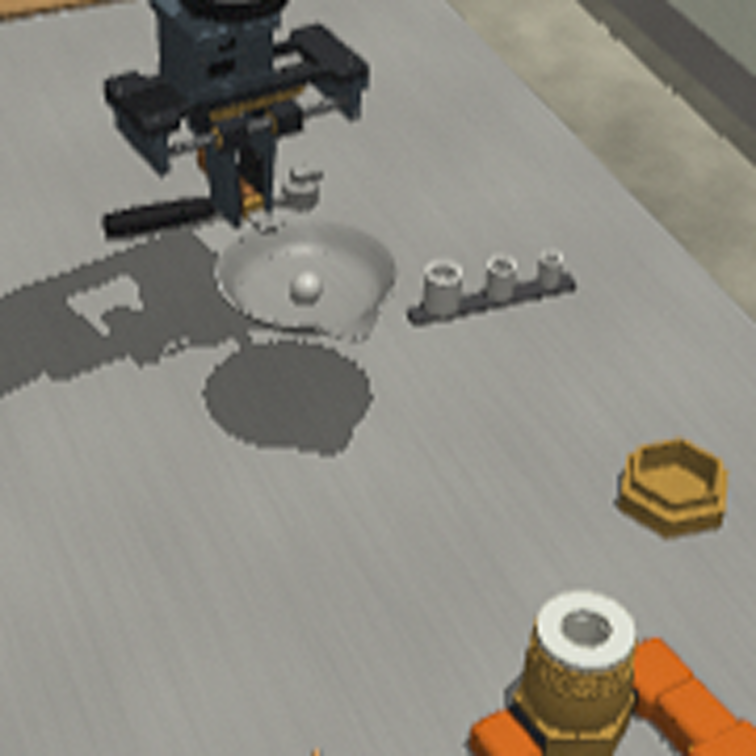

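View pics/t12.png

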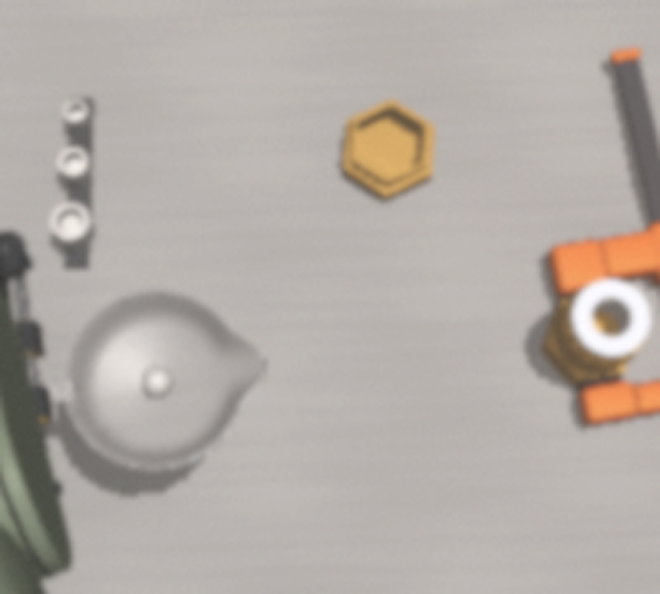

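Turned: the lip tip at (266,362) in the top crop and the ball at (157,382) both match the prediction. The pan reads level and the bystanders haven't moved. Next is the straight run in.

>>> send_rows(commands=[[[0,-0.001,0,0,0,0],[0,-0.002,0,0,0,0],[0,-0.003,0,0,0,0],[0,-0.005,0,0,0,0],[0,-0.008,0,0,0,0],[0,-0.012,0,0,0,0],[0,-0.017,0,0,0,0],[0,-0.023,0,0,0,0],[0,-0.03,0,0,0,0],[0,-0.038,0,0,0,0],[0,-0.047,0,0,0,0],[0,-0.058,0,0,0,0],[0,-0.07,0,0,0,0],[0,-0.084,0,0,0,0],[0,-0.099,0,0,0,0],[0,-0.115,0,0,0,0],[0,-0.133,0,0,0,0],[0,-0.152,0,0,0,0]]])

```text
time_s: 31.98
ee_pos: [546.7, 187.1, 92.5]
ee_rot: [68.2, 90.0, 75.9]
force: [-0.9, -0.8, -3.3]
gripper_width: 15.7
```

>>> send_rows(commands=[[[0,-0.021,0,0,0,0],[0,-0.044,0,0,0,0],[0,-0.068,0,0,0,0],[0,-0.093,0,0,0,0],[0,-0.12,0,0,0,0],[0,-0.149,0,0,0,0],[0,-0.179,0,0,0,0],[0,-0.21,0,0,0,0],[0,-0.243,0,0,0,0],[0,-0.277,0,0,0,0],[0,-0.312,0,0,0,0],[0,-0.349,0,0,0,0],[0,-0.387,0,0,0,0],[0,-0.426,0,0,0,0],[0,-0.467,0,0,0,0],[0,-0.508,0,0,0,0],[0,-0.55,0,0,0,0],[0,-0.594,0,0,0,0],[0,-0.638,0,0,0,0],[0,-0.683,0,0,0,0]]])

```text
time_s: 34.48
ee_pos: [555.9, 119.3, 92.5]
ee_rot: [78.6, 90.0, 86.3]
force: [0.9, -0.2, -2.4]
gripper_width: 15.8
```

>>> send_rows(commands=[[[0,-0.046,0,0,0,0],[0,-0.092,0,0,0,0],[0,-0.139,0,0,0,0],[0,-0.187,0,0,0,0],[0,-0.235,0,0,0,0],[0,-0.284,0,0,0,0],[0,-0.332,0,0,0,0],[0,-0.382,0,0,0,0],[0,-0.431,0,0,0,0],[0,-0.48,0,0,0,0],[0,-0.529,0,0,0,0],[0,-0.579,0,0,0,0],[0,-0.628,0,0,0,0],[0,-0.676,0,0,0,0],[0,-0.725,0,0,0,0],[0,-0.773,0,0,0,0],[0,-0.821,0,0,0,0],[0,-0.868,0,0,0,0],[0,-0.914,0,0,0,0],[0,-0.96,0,0,0,0]]])

```text
time_s: 36.98
ee_pos: [568.8, 24.1, 92.4]
ee_rot: [71.8, 90.0, 79.6]
force: [0.3, -0.9, -1.9]
gripper_width: 15.7
```

>>> send_rows(commands=[[[0,-0.045,0,0,0,0],[0,-0.089,0,0,0,0],[0,-0.133,0,0,0,0],[0,-0.175,0,0,0,0],[0,-0.217,0,0,0,0],[0,-0.257,0,0,0,0],[0,-0.296,0,0,0,0],[0,-0.334,0,0,0,0],[0,-0.371,0,0,0,0],[0,-0.406,0,0,0,0],[0,-0.44,0,0,0,0],[0,-0.473,0,0,0,0],[0,-0.504,0,0,0,0],[0,-0.534,0,0,0,0],[0,-0.563,0,0,0,0],[0,-0.59,0,0,0,0],[0,-0.615,0,0,0,0],[0,-0.639,0,0,0,0],[0,-0.662,0,0,0,0],[0,-0.683,0,0,0,0]]])

```text
time_s: 39.48
ee_pos: [578.0, -43.4, 92.5]
ee_rot: [17.6, 90.0, 25.3]
force: [-0.0, 0.3, -1.9]
gripper_width: 15.4
```

>>> send_rows(commands=[[[0,-0.019,0,0,0,0],[0,-0.037,0,0,0,0],[0,-0.054,0,0,0,0],[0,-0.069,0,0,0,0],[0,-0.082,0,0,0,0],[0,-0.094,0,0,0,0],[0,-0.105,0,0,0,0],[0,-0.114,0,0,0,0],[0,-0.123,0,0,0,0],[0,-0.13,0,0,0,0],[0,-0.135,0,0,0,0],[0,-0.14,0,0,0,0],[0,-0.144,0,0,0,0],[0,-0.147,0,0,0,0],[0,-0.149,0,0,0,0],[0,-0.15,0,0,0,0],[0,-0.151,0,0,0,0],[0,-0.152,0,0,0,0],[0,-0.152,0,0,0,0],[0,-0.152,0,0,0,0]]])

```text
time_s: 41.98
ee_pos: [580.0, -58.3, 92.4]
ee_rot: [107.8, 90.0, 115.6]
force: [-0.4, -0.3, -2.4]
gripper_width: 15.9
```

```bash
cat > chk.py <<'E'
from h import *
import sys; n=sys.argv[1]
p,R=pose();s=env.state();print(s["time_s"],p,R.as_matrix()[:,0].round(4),s["force"],s["gripper_width"])
jy=np.degrees(np.arctan2(R.as_matrix()[1,2],R.as_matrix()[0,2])); py=jy-90.15;a=np.radians(py)
O=p[:2]+103.6*np.array([np.cos(a),np.sin(a)]);Lp=O+80*np.array([np.cos(a),np.sin(a)]);print("pan yaw",py,O,"lip",Lp)
i,d=env.grab_frame("side");crop(i[:,:,::-1],300,160,460,300,5,f"s{n}.png")
i2,dt=env.grab_frame("top");crop(cv2.convertScaleAbs(i2[:,:,::-1],alpha=1.7),330,120,470,240,5,f"t{n}.png")
i3,_=env.grab_frame("wrist");cv2.imwrite(f"pics/w{n}.png",i3[:,:,::-1])
cs=env.get_calibration("side");ct=env.get_calibration("top")
print(panplane(cs,d,(*O,108),py),panplane(ct,dt,(*O,108),py))
Q=[[*O,122.2],[*Lp,132],[603.6,-240.4,94]]
print((proj(cs,Q)-[300,160])*5,(proj(ct,Q)-[330,120])*5)
E
python3 chk.py 13
```

```text
41.975 [580.02779046 -58.28125554  92.41494055] [-0.e+00  1.e-04 -1.e+00] [-0.38885234 -0.33861586 -2.4257216 ] 15.88192923972116
pan yaw -82.40851117984359 [ 593.71429794 -160.97321975] lip [ 604.28302959 -240.27203381]
(np.float64(27.232874388132906), array([ 0.66357303, -0.20599903]), 130, np.float64(1.0447289944374485)) (np.float64(34.391000949278826), array([-7.19881414, -0.58161992]), 45, np.float64(1.1063753125564824))
[[312.35691971 307.32279159]
 [406.92003814 393.41510031]
 [397.04501005 445.71763633]] [[328.28780342 291.02634136]
 [495.38674809 260.04597801]
 [476.94009184 280.13969501]]
```

View pics/s13.png

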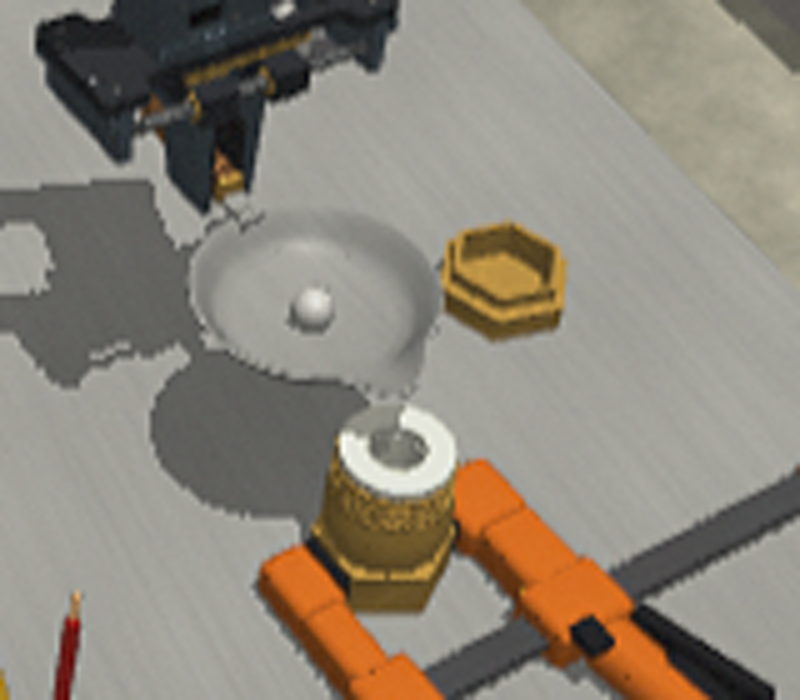

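View pics/t13.png

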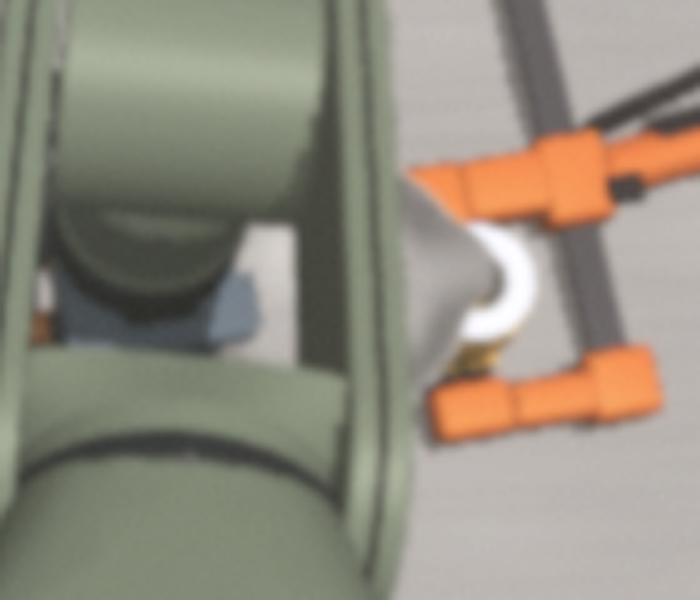

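The side view puts the lip tip at about (408,397), against (407,393) predicted, and the ball at (313,308). The top view puts the lip tip at about (497,265), over the mouth. I'll let it settle and check again.

>>> send_rows(commands=[[[0,0,0,0,0,0],[0,0,0,0,0,0],[0,0,0,0,0,0],[0,0,0,0,0,0],[0,0,0,0,0,0],[0,0,0,0,0,0],[0,0,0,0,0,0],[0,0,0,0,0,0]]])

```text
time_s: 43.12
ee_pos: [580.1, -58.3, 92.4]
ee_rot: [59.9, 90.0, 67.6]
force: [-0.5, -0.2, -3.0]
gripper_width: 15.6
```

```bash
python3 chk.py 14; python3 -c "
from h import *
a=cv2.imread('pics/s13.png').astype(int);b=cv2.imread('pics/s14.png').astype(int);print(abs(a-b).max(2).mean(),(abs(a-b).max(2)>60).sum())"
```

```text
43.125 [580.0616694  -58.27705541  92.42828574] [ 0.e+00  1.e-04 -1.e+00] [-0.48845069 -0.17140178 -2.99650317] 15.582011388608173
pan yaw -82.4097538207421 [ 593.74594968 -160.96931643] lip [ 604.31296148 -240.26835969]
(np.float64(26.962278975750078), array([0.76698826, 0.10518071]), 139, np.float64(1.0736302382191183)) (np.float64(30.169763019196886), array([-2.91578896, -0.64886192]), 51, np.float64(1.1074685529223465))
[[312.40784275 307.30212727]
 [406.96997585 393.3933792 ]
 [397.04501005 445.71763633]] [[328.27571126 290.96255311]
 [495.37431612 259.98544177]
 [476.94009184 280.13969501]]
1.605357142857143 0
```

View pics/s14.png

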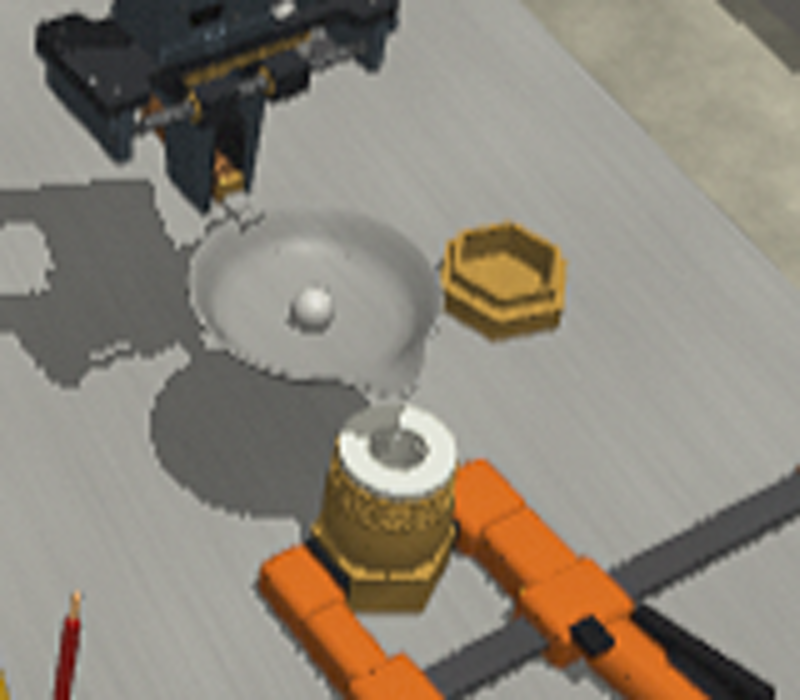

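```bash
python3 -c "
from workcell import env
print(env.job_done())"
```

```text
the job is handed in; nothing more can be done
None
```

I pressed the sleeve home and handed the job in at about 43 s, with the pan held level over the valve's mouth. No verdict was reported.

- **Sleeve:** I pressed with the fingertips astride the bore. It slid at 7–9 N and stopped solid, and I took it to 18 N with no further movement. The top camera then read the flange at 94.0 mm. The side camera read 91.9 mm, but it had also read about 2 mm lower than the top camera before pressing.
- **Pan:** I gripped the handle at 60 N and lifted straight up. I turned it about 78° around the ball, then brought it straight in along the clamp's open side.
- **Final position:** The lip tip is worked out to be within about 1 mm of the valve's axis and about 38 mm above the mouth, and both cameras agree to within about 2 mm. Pictures before and after a one-second hold were identical, and the ball stayed in the middle. The sockets, cap and ratchet did not move in the last pictures that showed them. I did not check the mug closely afterwards.

**What disagreed:**
- **Fingertips:** They turned out to be about 32 mm short of the reported TCP, which I found by depth and by touch. I allowed for it in both the press and the grasp.
- **Pan tilt:** The side camera's last fit gave 0.8°, within the scatter of that fit. The top camera's last fit, −2.9°, is not usable because the arm hid most of the rim. Earlier clear views from both cameras gave 0.5° or less.

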